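# Reference check of a jaundice meter

## Task

Check the jaundice meter on its reference: slide the shutter of the reference block fully open, then lift the meter out of its leaning charging dock and set its sprung tip squarely in the middle of the yellow disc, meter upright, pressing only lightly so that the tip is about half pressed in. Finish holding it there like that, in the gripper, for the reading: do not let go. Keep the fingers off the reference discs, never press hard on them or on the block, and do not push the other things on the bench about.

Things in the scene. Friction and masses are not known exactly. Their poses are not given: they have to be found in the camera images.
- meter: white hand-held jaundice meter, box 32 (x) x 44 (y) x 126 mm (z), grey strips on its y sides, screen on -x, 0.2 kg. Origin: centre of the housing's lower end, z up the wand. Below: teal collar (20 mm dia, 5 mm), sprung tip with its face at z = -14 mm. Starts tip down in the dock, leaning 0.26 rad, top towards the dock's +x. Grip across y (44 mm) at z = 95-110 mm; clear of the dock above z = 58 mm
- meter_tip (a point): centre of the round flat face (16 mm diameter, dark grey) of the meter's sprung tip; it moves with the tip. z as the meter's
- tip (a joint): how far the meter's sprung tip is pressed in, m: 0 = fully out, 0.008 = bottomed. The spring pushes with 1 N at 0 and 0.8 N more per mm (about 4.2 N when half in)
- dock: slate-grey charging dock, fixed on the bench: base 112 (x) x 104 (y) x 18 mm, and a pocket leaning 0.26 rad, top towards +x. Origin: on the bench, 12 mm towards -x (front) of the base's centre. The meter lifts out along its own leaning z axis; the pocket's side walls reach 40 mm and its back wall (+x) 52 mm up the meter, 1 to 2 mm of play
- dock_seat (a point): point of the dock where the meter's origin sits, 48 mm above the bench; the pocket's floor. Axes as the dock's (not leaning)
- checker: reference block, fixed on the bench: grey, 76 (x) x 212 (y) x 30 mm high, dark rails on its long edges up to 41 mm high, 58 mm apart. Origin: centre of its underside. The shutter runs along y between the rails; the two reference discs lie on the block's top in its -y half, under the closed shutter, one 28 and one 74 mm from the block's centre
- shutter (a joint): opening of the aluminium shutter, m: 0 = closed, 0.10 = fully open; it slides along the block's +y, stays where it is left, resists with about 1.5 N
- shutter_grip (a point): middle of the shutter's black finger bar, 47 mm above the bench; the bar is 12 mm thick along the block's y, 46 mm long along its x, and stands from 38 to 56 mm above the bench. Axes as the block's: opening moves it along +y
- ref_yellow_face (a point): centre of the upper face of the yellow reference disc, 28 mm diameter, level, rigid, 32 mm above the bench, with a grey rim; which of the two places in the block (46 mm apart) it has varies
- ref_white_face (a point): centre of the upper face of the white reference disc, of the same size (not to be used here)
- ref_yellow: the yellow disc itself; origin 2 mm below its upper face
- ref_white: the white disc itself; origin 2 mm below its upper face
- spray: white disinfectant bottle, 58 mm diameter, 150 mm tall, blue cap; leave alone. Origin: centre of its underside
- tape: roll of cream surgical tape lying flat, 72 mm across, 24 mm high; leave alone. Origin: centre of its underside
- carton: plain white carton, 65 x 125 x 50 mm high; leave alone. Origin: centre of its underside
- oximeter: finger pulse oximeter, 58 x 32 x 31 mm high; leave alone. Origin: centre of its underside
- syringe: 20 ml syringe lying along its x axis, 136 mm long over all, 36 mm wide at the flange, 25 mm high; leave alone. Origin: centre of its underside
- tray: steel instrument tray, 120 x 200 x 22 mm high; leave alone. Origin: centre of its underside
- vial: small amber glass jar, 32 mm diameter, 55 mm high; leave alone. Origin: centre of its underside
Things that resemble listed ones, but are neither listed nor needed, are in the scene too. Leave any purple look-alike of the meter alone.

How it is judged:
By the outcome, as a careful person would: the job done as asked, in the order asked, and still so for the second after the job is handed in, while the arm keeps its last pose, push and grip.
It also fails if it takes over 46 s, if anything falls off the work surface, if the arm or the gripper's body presses on something with over 40 N, if the wrist force passes 120 N, or if a joint passes its speed limit or range.

## Robot

A 6-joint arm with a two-finger parallel gripper is mounted at the origin on the work surface. World frame = base frame: x ahead of the robot, y to its left, z up, the work surface at z = 0. Lengths are in m, angles in rad, forces in N, time in s.
With the tool pointing down it reaches from about 0.275 to 0.775 m from the base axis. Payload 14.6 kg.
Tool frame: the origin (TCP) lies on the centre line of the jaws, within the pads' length; the fingertips stand 14 mm ahead of it and the grasp point (between the pads) lies 5 mm behind it; y points along the fingers, z is the direction in which the jaws open and shut, and the axes are right-handed (so a half turn about y gives the same grasp; the last joint's range is limited). The gripper opens to 85 mm and grips with 20 to 120 N. Pads are 22 mm wide; open, the fingers measure 114 mm over their backs; the gripper's body (76 mm by 85 mm) begins 54 mm behind the grasp point. The pads swing forward as they close: fully open they stand 13 mm farther back than shut.
Start: joints at [1.114, 0.263, -0.048, 1.259, 0, 1.415], TCP at [0.156, 0.501, 0.206] pointing down, gripper open.
Joint ranges: [-2.65, 2.65], [-0.89, 1.7], [-1.18, 1.37], [-2.13, 2.11], [-1.35, 1.29], [-3.14, 3.14]. Speed limits (rad/s): [1.89, 1.89, 2.57, 2.79, 3.14, 3.14].

## Interface

Orientations are given as a rotation vector (axis times angle).
In Python, from workcell import arm gives the robot as it stands. The module is installed in compiled form; this text tells all that it offers.
- The arm moves only by the shell command python3 -m creep 'ROWS' [OPENING]. ROWS is JSON, a list that holds one entry, the list of rows, each a list of 6 numbers: the shift along the tool's x, y, z in mm, then the turn, a rotation vector about the tool's x, y, z in degrees. In form: [[[dx, dy, dz, wx, wy, wz], ...]]. A call has 1 to 12 rows; each row shifts and turns the commanded pose from where the row before left it, along the tool's axes as they then stand; what a row does not reach is not made up. A row lasts 1/10 s, in which the tool goes at most 50 mm and 8.59 degrees, less where a joint would pass 70% of its speed; a pose out of reach is approached as far as the arm can. A call is refused whole if a number of a shift passes 50 or a number of a turn 8.59, either way. A call with a gripper value outside its range is refused whole. OPENING is the finger opening in mm, from 0 to 85.4, set as the call begins (- or left out, the last holds). The fingers move at their own pace and stop on an object; the grip force is fixed at half the most. Time passes only in rows, so rows that do not move let the fingers close. It gives the time, the measured TCP pose, the force and the opening at its end, in the units of the state.
- arm.read_state(): the state, without advancing time (a new reading comes with each control period).
- arm.read_camera(name): name is "scene" or "top"; returns a dict with "frame" (480x640x3 uint8, blue, green, red), "depth" (480x640 float32, m along the optical axis (not along the pixel's ray), 0 where there is no reading), "fx", "fy", "cx", "cy" (pixels), "pose" (4x4, takes a point from camera to world coordinates). Camera axes: x right, y up, looking along -z (the intrinsics and any distortion apply to the point x, -y, -z); pixel columns grow to the right and rows downward; lengths in m; the calibration is good to about 2 mm. A picture is of the moment at which its call begins.
- arm.close_job(): hands the job in, once; it reports no verdict.
Trained networks look in a picture, given as the dict that the camera call returned (one of the last four; its "shot" number tells which), for a name from the list of things; names that differ only in an ending like _2 or _b are one class to them, and where a whole thing is asked for, a point or a joint stands for the part that bears it (a point fixed in the world has none). Each returns a list of dicts, best first, with "confidence" (0 to 1); they miss things now and then, are a little off and sometimes report something else, mostly with a low value. They report only what shows in the picture. A call takes as long as a camera call. They do not tell look-alikes from the thing itself.
- arm.masks_of(picture, thing): "mask" (480x640 bool, what is visible of it) and "extent" ([left, top, right, bottom] in pixels, round what is visible of it).
The state is a dict: "time_s": time; "qpos": joint angles; "dq": joint speeds; "tau": joint torques, N m; "position": TCP position; "ee_rot": TCP orientation; "ft_force": force on the tool from outside, world axes, zero at the start; "torque": the same for the moment, N m; "grip_width": opening from 0.0 (shut) to 1.0 (fully open).
Only numpy, scipy, OpenCV 4.12 (cv2) and the standard library are available. Lean on these libraries where they do the work, as an engineer would, in place of code of your own. Each camera call takes 0.05 s, during which the arm holds its last target.

## Working session

There is one attempt and no reset: what is moved stays moved. The work goes in short steps, Python scripts to look and compute and a shell command to move; the robot and the scene stay as the last step left them, time stands still between calls to the robot, and variables do not carry over. Pictures are saved under pics/ and viewed, and the job is handed in when it is done.

```bash
mkdir -p pics
cat > h.py <<'E'
import numpy as np, cv2
from scipy.spatial.transform import Rotation as R
from workcell import arm
def pts(c):
    d=c["depth"].astype(float); v,u=np.mgrid[0:480,0:640]
    P=np.stack([(u-c["cx"])/c["fx"]*d,-(v-c["cy"])/c["fy"]*d,-d],-1)
    W=P@c["pose"][:3,:3].T+c["pose"][:3,3]; W[d<=0]=np.nan
    return W
E
python3 - <<'E'
from h import *
s=arm.read_state(); print({k:np.round(v,4) for k,v in s.items()})
for n in ("scene","top"):
    c=arm.read_camera(n); cv2.imwrite(f"pics/{n}0.png",c["frame"]); print(n,c.keys(),c["fx"],c["cx"],c["cy"],np.round(c["pose"],3))
    W=pts(c)
    np.savez(f"{n}0.npz",W=W,f=c["frame"])
    for t in ["meter","dock","checker","shutter","shutter_grip","ref_yellow","ref_white","spray","tape","carton","oximeter","syringe","tray","vial"]:
        for r in arm.masks_of(c,t)[:3]:
            m=r["mask"]; print(t,round(r["confidence"],2),[int(x) for x in r["extent"]],np.round(np.nanmedian(W[m],0),3))
print(arm.read_state()["time_s"])
E
```

```text
{'time_s': np.float64(0.0), 'qpos': array([ 1.1137,  0.2635, -0.0489,  1.2594, -0.    ,  1.4155]), 'dq': array([-0.0006, -0.0005,  0.001 , -0.0004,  0.0014,  0.0004]), 'tau': array([ 5.00000e-04, -6.37626e+01,  3.84561e+01,  1.39000e-02,
        0.00000e+00, -0.00000e+00]), 'position': array([0.1559, 0.501 , 0.206 ]), 'ee_rot': array([-1.5588,  0.2372, -0.2367]), 'ft_force': array([-0.2536, -0.5908, -0.249 ]), 'torque': array([-0.0058, -0.0039, -0.0692]), 'grip_width': np.float64(0.9976)}
scene dict_keys(['frame', 'depth', 'fx', 'fy', 'cx', 'cy', 'pose', 'shot']) 451.6329473199079 325.93651577848954 242.0202226479114 [[ 0.176 -0.678  0.714  1.327]
 [ 0.984  0.132 -0.118 -0.148]
 [-0.014  0.723  0.69   0.857]
 [ 0.     0.     0.     1.   ]]
meter 0.73 [305, 266, 360, 294] [ 0.611 -0.012  0.029]
meter 0.7 [226, 240, 252, 262] [ 0.579 -0.228  0.149]
dock 0.89 [219, 255, 265, 302] [ 0.573 -0.225  0.019]
dock 0.36 [427, 174, 440, 194] [0.288 0.354 0.026]
dock 0.32 [381, 209, 461, 255] [0.488 0.248 0.032]
checker 0.87 [381, 212, 459, 256] [0.488 0.25  0.032]
shutter 0.63 [56, 253, 158, 304
[... 1224 characters left out ...]
 [375, 202, 417, 246] [ 0.525 -0.204  0.019]
spray 0.69 [297, 138, 312, 171] [0.729 0.03  0.1  ]
tape 0.73 [429, 309, 456, 329] [ 0.28  -0.333  0.022]
carton 0.65 [339, 146, 383, 177] [ 0.723 -0.13   0.049]
carton 0.33 [175, 314, 194, 343] [0.274 0.357 0.029]
carton 0.15 [390, 199, 421, 226] [ 0.554 -0.223  0.14 ]
oximeter 0.58 [178, 316, 195, 341] [0.273 0.358 0.029]
syringe 0.55 [94, 239, 145, 256] [0.499 0.555 0.019]
syringe 0.45 [482, 219, 561, 273] [ 0.476 -0.572  0.003]
syringe 0.33 [429, 305, 456, 332] [ 0.278 -0.335  0.022]
tray 0.98 [479, 217, 563, 274] [ 0.476 -0.573  0.003]
vial 0.64 [480, 219, 559, 275] [ 0.475 -0.572  0.003]
vial 0.47 [208, 164, 220, 178] [0.703 0.284 0.051]
1.5
```

View pics/scene0.png

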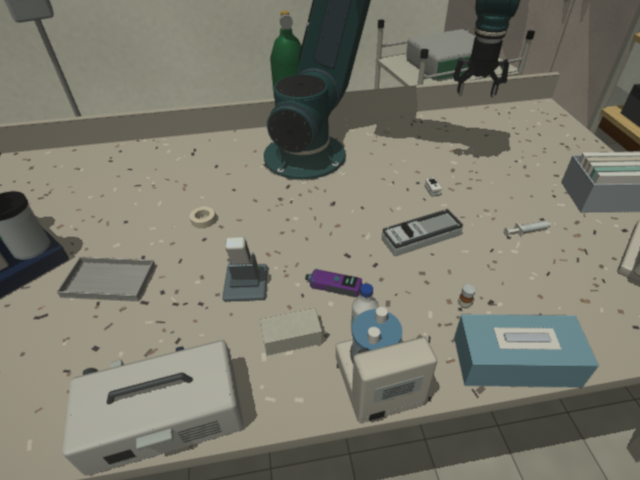

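View pics/top0.png

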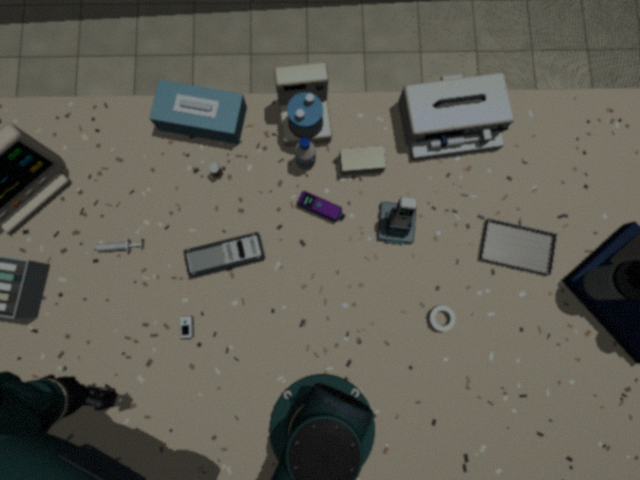

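Run:
```python
import cv2
a=cv2.imread("pics/top0.png"); b=cv2.imread("pics/scene0.png")
p=cv2.resize(a[190:290,165:285],None,fx=6,fy=6,interpolation=2)[:580]
cv2.imwrite("pics/crop_checker.png",p)
cv2.imwrite("pics/crop_dock.png",cv2.resize(a[180:260,290:430],None,fx=5.5,fy=5.5,interpolation=2))
cv2.imwrite("pics/crop_dock_s.png",cv2.resize(b[225:315,200:340],None,fx=5.5,fy=5.5,interpolation=2))
```

```text
(no output)
```

View pics/crop_checker.png

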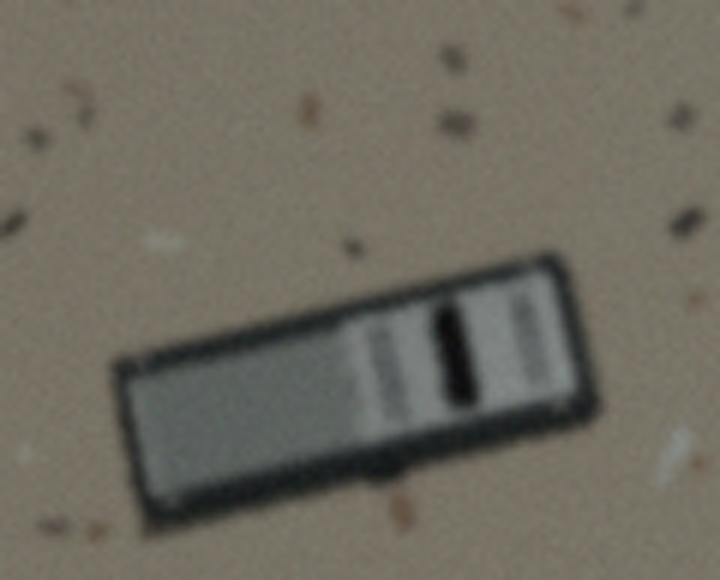

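View pics/crop_dock.png

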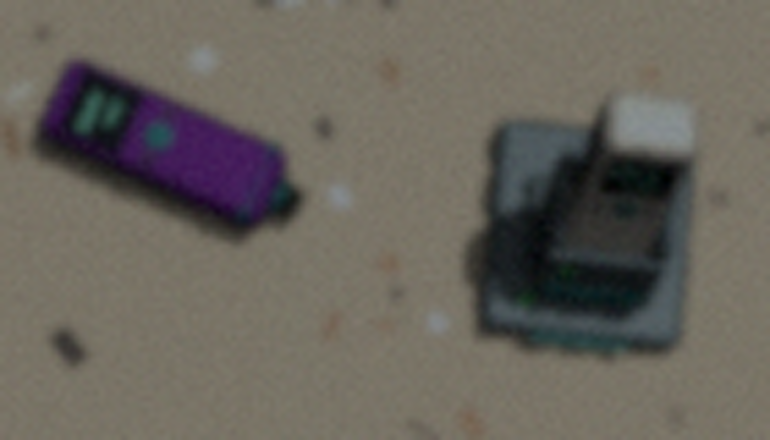

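View pics/crop_dock_s.png

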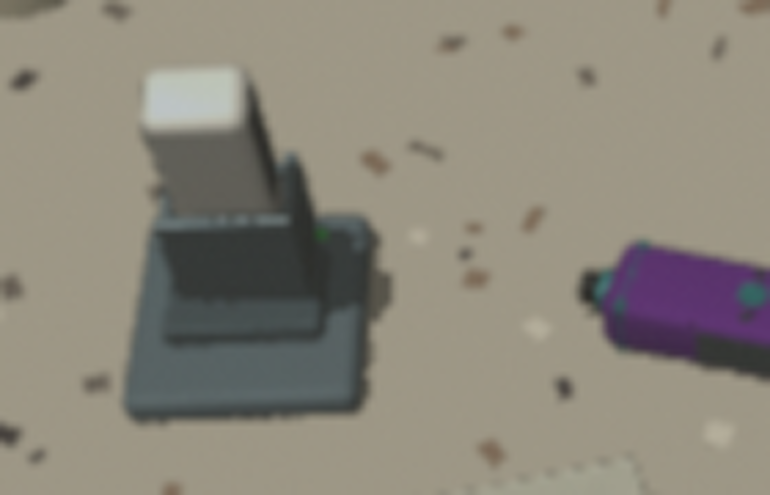

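Run:
```python
from h import *
for n in ("top","scene"):
    W=np.load(n+"0.npz")["W"]; 
    def box(lo,hi): return W[np.all((W>lo)&(W<hi),-1)]
    T=box([.35,-.1,-.03],[.6,.1,.012]); print(n,"table z",np.median(T[:,2]))
    P=box([.38,.12,.022],[.58,.40,.07]); 
    def rect(P):
        r=cv2.minAreaRect((P[:,:2]*1000).astype(np.float32)); return np.round(r[0],1),np.round(r[1],1),round(r[2],2)
    print("checker all",len(P),rect(P), rect(P[P[:,2]<.035]))
    print(" z hist",np.histogram(P[:,2],bins=np.arange(.022,.066,.004)))
    B=P[P[:,2]>.047]; print(" bar",len(B),B.mean(0),rect(B) if len(B)>4 else "")
    D=box([.45,-.33,.012],[.68,-.12,.2]); 
    base=D[D[:,2]<.024]; print("base",len(base),rect(base),np.median(base[:,2]))
    M=D[D[:,2]>.10]; print("meter hi",len(M),rect(M),M.mean(0),M.max(0),M.min(0))
    for a in np.arange(.03,.19,.01):
        q=D[(D[:,2]>a)&(D[:,2]<a+.01)]
        if len(q): print("  z",round(a,2),len(q),np.round(q.mean(0),4),np.round(np.ptp(q,0),3))
```

```text
top table z -0.0005346341612024741
checker all 2172 (array([468.3, 259. ]), array([ 76.2, 212.2]), 12.84) (array([466.7, 257.8]), array([ 73.4, 210.5]), 13.56)
 z hist (array([ 91, 392, 404, 507, 531, 162,  14,  31,  36,   4]), array([0.022, 0.026, 0.03 , 0.034, 0.038, 0.042, 0.046, 0.05 , 0.054,
       0.058, 0.062]))
 bar 79 [0.47857191 0.21211761 0.05395856] (array([485.3, 263.8]), array([175.8,  52.2]), 77.0)
base 599 (array([ 549.7, -225.4]), array([103.2, 115.3]), 81.97) 0.016869550386482635
meter hi 441 (array([ 561.7, -227.1]), array([44.9, 49.9]), 81.96) [ 0.55914137 -0.2242262   0.14895166] [ 0.58739637 -0.20353886  0.17712196] [ 0.5369265  -0.25202713  0.10000407]
  z 0.03 36 [ 0.529  -0.2094  0.0343] [0.07  0.058 0.01 ]
  z 0.04 51 [ 0.5178 -0.2161  0.0456] [0.053 0.058 0.009]
  z 0.05 45 [ 0.5238 -0.2158  0.055 ] [0.056 0.053 0.009]
  z 0.06 52 [ 0.524  -0.2211  0.0652] [0.048 0.054 0.01 ]
  z 0.07 105 [ 0.5321 -0.219   0.0756] [0.053 0.057 0.01 ]
  z 0.08 83 [ 0.5431 -0.2163  0.0854] [0.055 0.057 0.01 ]
  z 0.09 51 [ 0.5433 -0.2192  0.0938] [0.048 0.056 0.01 ]
  z 0.1 3
[... 1307 characters left out ...]
0.01 ]
  z 0.06 62 [ 0.5679 -0.2279  0.0651] [0.03  0.061 0.01 ]
  z 0.07 70 [ 0.5665 -0.2216  0.0755] [0.047 0.063 0.01 ]
  z 0.08 99 [ 0.5651 -0.2217  0.0854] [0.044 0.063 0.01 ]
  z 0.09 100 [ 0.5715 -0.2272  0.0934] [0.041 0.062 0.01 ]
  z 0.1 49 [ 0.5716 -0.2264  0.1049] [0.029 0.046 0.01 ]
  z 0.11 49 [ 0.574 -0.226  0.115] [0.025 0.046 0.009]
  z 0.12 48 [ 0.5783 -0.2268  0.1248] [0.016 0.042 0.01 ]
  z 0.13 49 [ 0.5803 -0.2269  0.1349] [0.028 0.046 0.009]
  z 0.14 53 [ 0.5832 -0.2277  0.1451] [0.026 0.047 0.009]
  z 0.15 61 [ 0.5859 -0.2287  0.1556] [0.024 0.047 0.01 ]
  z 0.16 184 [ 0.5791 -0.2297  0.166 ] [0.032 0.045 0.01 ]
  z 0.17 44 [ 0.5688 -0.229   0.1712] [0.014 0.035 0.004]
```

```bash
cat >> h.py <<'E'
def Rdown(yaw,lean=0,leanyaw=None):
    """jaw axis (tool z) horizontal at angle yaw; tool y = -(lean axis)"""
    z=np.array([np.cos(yaw),np.sin(yaw),0]); 
    if leanyaw is None: y=np.array([0,0,-1.])
    else: y=-np.array([np.sin(lean)*np.cos(leanyaw),np.sin(lean)*np.sin(leanyaw),np.cos(lean)])
    z=z-y*(z@y); z/=np.linalg.norm(z); x=np.cross(y,z); return np.stack([x,y,z],1)
def plan(p,Rt,n,start=None):
    if start is None:
        s=arm.read_state(); start=(np.array(s["position"]),R.from_rotvec(s["ee_rot"]).as_matrix())
    p0,R0=start; w=R.from_matrix(R0.T@Rt).as_rotvec()
    rows=[];pc=p0.copy();Rc=R0
    for i in range(n):
        pt=p0+(np.array(p)-p0)*(i+1)/n
        rows.append(np.r_[Rc.T@(pt-pc),0,0,0]); rows[-1][:3]*=1000; rows[-1][3:]=np.degrees(w)/n
        Rc=Rc@R.from_rotvec(w/n).as_matrix(); pc=pt
    r=np.round(rows,1); print("rotdeg",np.round(np.degrees(w),1)); print("["+",".join("["+",".join(f"{v:g}" for v in x)+"]" for x in r)+"]")
E
python3 - <<'E'
from h import *
s=arm.read_state(); print(np.round(R.from_rotvec(s["ee_rot"]).as_matrix(),3))
yc=np.radians(13.1)+np.pi/2
for k in (0,np.pi): plan([.482,.209,.11],Rdown(yc+k),12)
E
```

```text
[[ 0.955 -0.     0.297]
 [-0.297 -0.     0.955]
 [-0.    -1.    -0.   ]]
rotdeg [  0.  -30.4  -0. ]
[[33.2,8,-15.2,0,-2.5,-0],[32.5,8,-16.6,0,-2.5,-0],[31.7,8,-18,0,-2.5,-0],[30.9,8,-19.4,0,-2.5,-0],[30,8,-20.8,0,-2.5,-0],[29,8,-22.1,0,-2.5,-0],[28,8,-23.3,0,-2.5,-0],[27,8,-24.6,0,-2.5,-0],[25.9,8,-25.7,0,-2.5,-0],[24.7,8,-26.8,0,-2.5,-0],[23.5,8,-27.9,0,-2.5,-0],[22.2,8,-28.9,0,-2.5,-0]]
rotdeg [  0.  149.6   0. ]
[[33.2,8,-15.2,0,12.5,0],[35.7,8,-7.7,0,12.5,0],[36.5,8,0.2,0,12.5,0],[35.6,8,8.1,0,12.5,0],[33,8,15.6,0,12.5,0],[28.8,8,22.3,0,12.5,0],[23.3,8,28,0,12.5,0],[16.7,8,32.4,0,12.5,0],[9.3,8,35.3,0,12.5,0],[1.5,8,36.5,0,12.5,0],[-6.4,8,35.9,0,12.5,0],[-14,8,33.7,0,12.5,0]]
```

```bash
python3 -m creep '[[[33,8,-15,0,-2.5,0],[32.5,8,-16.5,0,-2.5,0],[32,8,-18,0,-2.5,0],[31,8,-19.5,0,-2.5,0],[30,8,-21,0,-2.5,0],[29,8,-22,0,-2.5,0],[28,8,-23.5,0,-2.5,0],[27,8,-24.5,0,-2.5,0],[26,8,-25.5,0,-2.5,0],[24.5,8,-27,0,-2.5,0],[23.5,8,-28,0,-2.5,0],[22,8,-29,0,-2.5,0]]]' 45; python3 -m creep '[[[0,0,0,0,0,0]]]'
python3 - <<'E'
from h import *
yc=np.radians(13.1)+np.pi/2
print(arm.read_state()["qpos"],arm.read_state()["ft_force"])
plan([.482,.209,.11],Rdown(yc),2)
for n in ("scene","top"):
    c=arm.read_camera(n); cv2.imwrite(f"pics/{n}1.png",c["frame"]); W=pts(c); np.savez(n+"1.npz",W=W,f=c["frame"])
    P=W[np.all((W>[.38,.1,.075])&(W<[.6,.32,.16]),-1)]
    for a in np.arange(.08,.16,.01):
        q=P[(P[:,2]>a)&(P[:,2]<a+.01)]; 
        if len(q):print(n,round(a,2),len(q),q.mean(0).round(4),q.min(0).round(3),q.max(0).round(3))
a=cv2.imread("pics/top1.png"); b=cv2.imread("pics/scene1.png")
cv2.imwrite("pics/c1.png",np.hstack([cv2.resize(a[170:290,165:285],(400,400)),cv2.resize(b[150:270,360:480],(400,400))]))
E
```

```text
time_s: 2.7
position: [0.4822, 0.2067, 0.1102]
ee_rot: [-1.564, -0.176, 0.175]
ft_force: [-0.2, 1.1, 0.1]
grip_width: 0.526
time_s: 2.8
position: [0.4835, 0.2053, 0.1094]
ee_rot: [-1.565, -0.172, 0.173]
ft_force: [-0.2, 0.5, 0.2]
grip_width: 0.528
[ 2.46754592e-01  3.13311806e-01 -2.47751552e-01  1.01011732e+00
 -6.56126656e-04  2.68943225e-02] [-0.16263822  0.46875396  0.21333477]
rotdeg [ 0.  -0.5 -0. ]
[[-0.4,-0.3,2,0,-0.3,-0],[-0.3,-0.3,2,0,-0.3,-0]]
scene 0.13 8 [0.4848 0.2147 0.1385] [0.473 0.177 0.137] [0.498 0.232 0.14 ]
scene 0.14 49 [0.4894 0.2069 0.1453] [0.47  0.169 0.14 ] [0.504 0.241 0.149]
scene 0.15 53 [0.4893 0.2019 0.1551] [0.469 0.167 0.15 ] [0.502 0.24  0.16 ]
top 0.14 5 [0.4786 0.1768 0.1455] [0.475 0.171 0.142] [0.485 0.181 0.149]
top 0.15 2 [0.4788 0.174  0.1536] [0.476 0.17  0.152] [0.481 0.177 0.155]
```

View pics/c1.png

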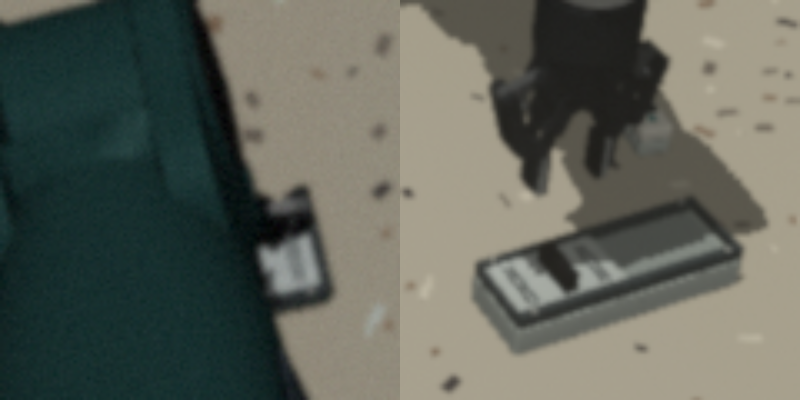

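```bash
python3 -m creep '[[[0,15,2,0,-0.3,0],[0,15,2,0,-0.2,0],[0,13,0,0,0,0],[0,8,0,0,0,0],[0,0,0,0,0,0]]]' 45
python3 - <<'E'
from h import *
b=arm.read_camera("scene")["frame"]; cv2.imwrite("pics/s2.png",cv2.resize(b[150:270,360:480],(600,600),interpolation=2))
E
```

```text
time_s: 3.4
position: [0.4793, 0.2122, 0.059]
ee_rot: [-1.563, -0.181, 0.182]
ft_force: [-0.0, -0.2, -0.6]
grip_width: 0.524
```

View pics/s2.png

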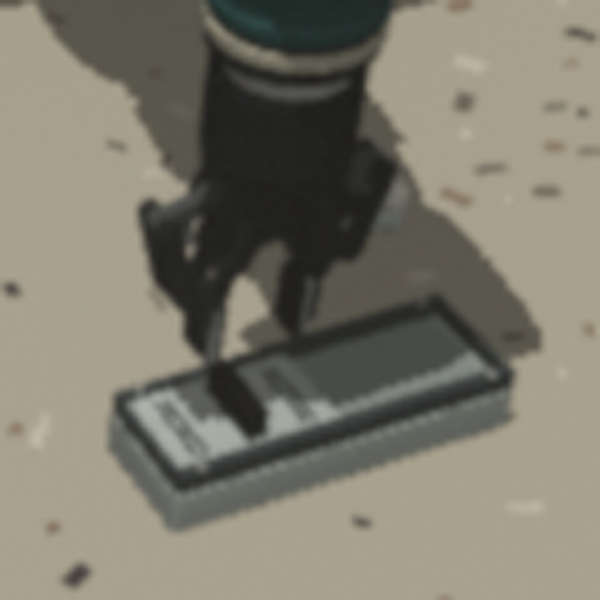

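Run:
```python
from h import *
c=arm.read_camera("scene"); W=pts(c); Ti=np.linalg.inv(c["pose"])
def proj(p):
    q=Ti[:3,:3]@p+Ti[:3,3]; return np.array([c["cx"]-c["fx"]*q[0]/q[2], c["cy"]+c["fy"]*q[1]/q[2]])
s=arm.read_state(); Rm=R.from_rotvec(s["ee_rot"]).as_matrix(); p=s["position"]
for sg in(-1,1):
  for x in (-11,11):
    P=p+Rm@np.array([x,8,sg*24])/1000; u=proj(P); print(P.round(3),u.round(1),((u-[360,150])*5).round())
P=W[np.all((W>[.40,.1,.046])&(W<[.53,.30,.12]),-1)]
for a in np.arange(.045,.1,.005):
    q=P[(P[:,2]>a)&(P[:,2]<a+.005)]; 
    if len(q):print(round(a,3),len(q),q.mean(0).round(4),q.min(0).round(3),q.max(0).round(3))
v,u=np.mgrid[0:480,0:640]
for (a,b_) in [(213,345),(213,352),(300,325),(216,372),(262,428),(240,400)]:
    i,j=int(150+b_/5),int(360+a/5); print((a,b_),W[i,j].round(3))
```

```text
[0.475 0.186 0.052] [397.5 227.4] [188. 387.]
[0.496 0.191 0.052] [401.7 232.5] [209. 413.]
[0.464 0.233 0.052] [413.1 222.5] [265. 363.]
[0.485 0.238 0.052] [417.4 227.5] [287. 388.]
0.045 11 [0.4873 0.2052 0.0483] [0.464 0.2   0.047] [0.508 0.218 0.05 ]
0.05 47 [0.4846 0.2075 0.0532] [0.462 0.199 0.051] [0.507 0.218 0.055]
0.055 20 [0.4869 0.2096 0.0562] [0.464 0.198 0.055] [0.506 0.218 0.058]
0.08 1 [0.4762 0.2356 0.0849] [0.476 0.236 0.085] [0.476 0.236 0.085]
0.085 7 [0.483  0.2219 0.0875] [0.468 0.184 0.086] [0.493 0.239 0.089]
0.09 23 [0.4853 0.2086 0.0922] [0.465 0.177 0.09 ] [0.498 0.244 0.095]
0.095 22 [0.4829 0.2133 0.0976] [0.464 0.176 0.096] [0.497 0.247 0.1  ]
0.1 26 [0.4867 0.2088 0.103 ] [0.466 0.174 0.1  ] [0.502 0.246 0.105]
(213, 345) [0.502 0.185 0.104]
(213, 352) [0.497 0.187 0.097]
(300, 325) [0.486 0.239 0.096]
(216, 372) [0.468 0.203 0.055]
(262, 428) [0.503 0.218 0.045]
(240, 400) [0.494 0.209 0.056]
```

Run:
```python
from h import *
W=np.load("scene0.npz")["W"]
P=W[np.all((W>[.05,.40,.12])&(W<[.26,.6,.32]),-1)]
for a in np.arange(.12,.32,.01):
    q=P[(P[:,2]>a)&(P[:,2]<a+.01)]
    if len(q):print(round(a,3),len(q),q.mean(0).round(4),q.min(0).round(3),q.max(0).round(3))
f=np.load("scene0.npz")["f"]; cv2.imwrite("pics/g0.png",cv2.resize(f[40:120,430:550],(780,520),interpolation=2))
```

```text
0.24 17 [0.1646 0.5106 0.2466] [0.141 0.45  0.242] [0.181 0.545 0.25 ]
0.25 35 [0.1646 0.4985 0.2548] [0.145 0.445 0.25 ] [0.183 0.553 0.26 ]
0.26 44 [0.1629 0.496  0.2652] [0.131 0.443 0.26 ] [0.184 0.551 0.27 ]
0.27 39 [0.166  0.5077 0.2748] [0.145 0.445 0.27 ] [0.184 0.553 0.28 ]
0.28 42 [0.1657 0.4978 0.2854] [0.144 0.433 0.28 ] [0.188 0.564 0.29 ]
0.29 118 [0.1634 0.4955 0.295 ] [0.125 0.426 0.29 ] [0.193 0.568 0.3  ]
0.3 144 [0.1638 0.4923 0.3058] [0.126 0.427 0.3  ] [0.19  0.565 0.31 ]
0.31 136 [0.1652 0.4939 0.3148] [0.123 0.43  0.31 ] [0.192 0.566 0.32 ]
```

View pics/g0.png

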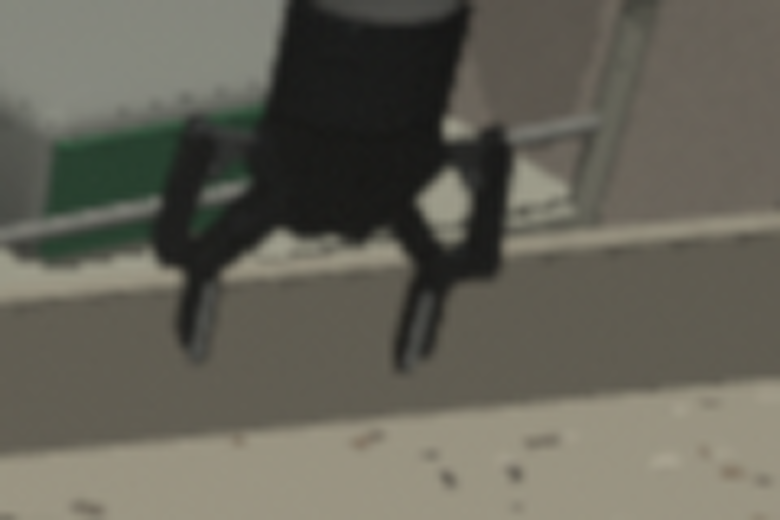

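```bash
python3 -m creep '[[[0,12,0,0,0,0],[0,12,0,0,0,0],[0,9,0,0,0,0],[0,0,0,0,0,0]]]' 45
python3 - <<'E'
from h import *
c=arm.read_camera("scene");b=c["frame"]; cv2.imwrite("pics/s3.png",cv2.resize(b[150:270,360:480],(600,600),interpolation=2))
W=pts(c)
for w in (0.17,0.235):
  P=W[np.all((W>[.46,w-.02,.04])&(W<[.52,w+.03,.12]),-1)]
  for a in np.arange(.04,.08,.005):
    q=P[(P[:,2]>a)&(P[:,2]<a+.005)]; 
    if len(q):print(round(a,3),len(q),q.mean(0).round(4),q.min(0).round(3),q.max(0).round(3))
E
```

```text
time_s: 3.9
position: [0.4798, 0.2117, 0.026]
ee_rot: [-1.563, -0.18, 0.182]
ft_force: [0.1, 0.1, -1.0]
grip_width: 0.53
0.04 16 [0.4852 0.1738 0.041 ] [0.463 0.15  0.04 ] [0.519 0.198 0.043]
0.05 2 [0.4923 0.1836 0.0533] [0.49  0.183 0.053] [0.494 0.184 0.054]
0.055 4 [0.4932 0.1835 0.0577] [0.483 0.176 0.056] [0.499 0.188 0.06 ]
0.06 11 [0.4932 0.1811 0.0625] [0.484 0.176 0.061] [0.499 0.188 0.065]
0.065 11 [0.4946 0.1826 0.0676] [0.486 0.174 0.065] [0.5   0.191 0.07 ]
0.07 13 [0.4937 0.1826 0.0725] [0.484 0.175 0.07 ] [0.499 0.19  0.075]
0.075 11 [0.4923 0.1796 0.0772] [0.486 0.174 0.075] [0.496 0.19  0.079]
0.04 22 [0.5086 0.2364 0.0412] [0.48  0.215 0.04 ] [0.517 0.263 0.042]
0.045 1 [0.5048 0.2174 0.0462] [0.505 0.217 0.046] [0.505 0.217 0.046]
0.05 10 [0.491  0.2216 0.0531] [0.468 0.215 0.051] [0.506 0.235 0.054]
0.055 10 [0.482  0.232  0.0569] [0.471 0.215 0.055] [0.5   0.238 0.06 ]
0.06 16 [0.4774 0.2357 0.0624] [0.464 0.229 0.061] [0.486 0.246 0.065]
0.065 11 [0.4762 0.2352 0.068 ] [0.465 0.23  0.065] [0.486 0.245 0.07 ]
0.07 12 [0.4787 0.2356 0.0726] [0.463 0.23  0.07 ] [0.488 0.247 0.075]
0.075 11 [0.4779 0.236  0.0774] [0.467 0.231 0.075] [0.486 0.248 0.08 ]
```

View pics/s3.png

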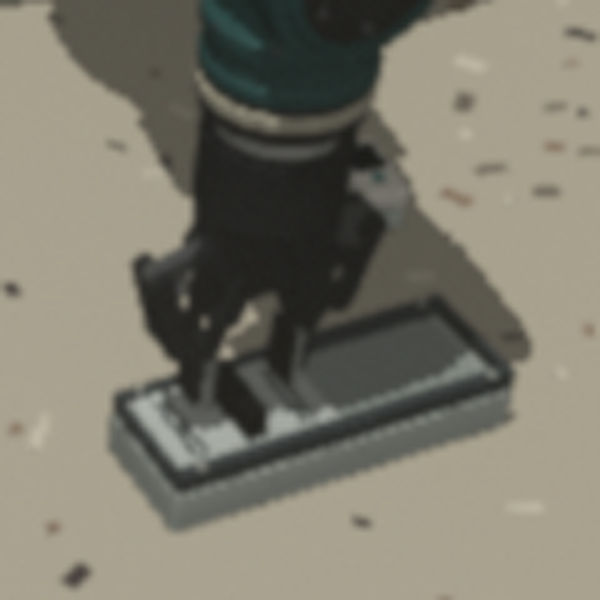

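```bash
python3 -m creep '[[[0,6,0,0,0,0],[0,0,0,0,0,0]]]' 45;python3 -m creep '[[[0,0,0,0,0,0],[0,0,0,0,0,0],[0,0,0,0,0,0],[0,0,0,0,0,0]]]' 4
python3 - <<'E'
from h import *
c=arm.read_camera("scene");b=c["frame"]; cv2.imwrite("pics/s4.png",cv2.resize(b[150:270,360:480],(600,600),interpolation=2))
s=arm.read_state();Rm=R.from_rotvec(s["ee_rot"]).as_matrix(); print(s["qpos"],Rm.round(3),s["grip_width"]*85.4)
E
```

```text
time_s: 4.15
position: [0.4802, 0.2118, 0.0203]
ee_rot: [-1.563, -0.181, 0.181]
ft_force: [-1.1, 0.7, -0.3]
grip_width: 0.527
time_s: 4.55
position: [0.4804, 0.2118, 0.0209]
ee_rot: [-1.563, -0.181, 0.18]
ft_force: [-2.2, -0.9, 6.1]
grip_width: 0.118
[ 2.59969583e-01  3.91634208e-01 -3.97166137e-01  7.81457748e-01
 -5.02100658e-05  2.95114874e-02] [[ 0.974  0.001 -0.228]
 [ 0.228  0.     0.974]
 [ 0.001 -1.    -0.   ]] 10.35843004582163
```

View pics/s4.png

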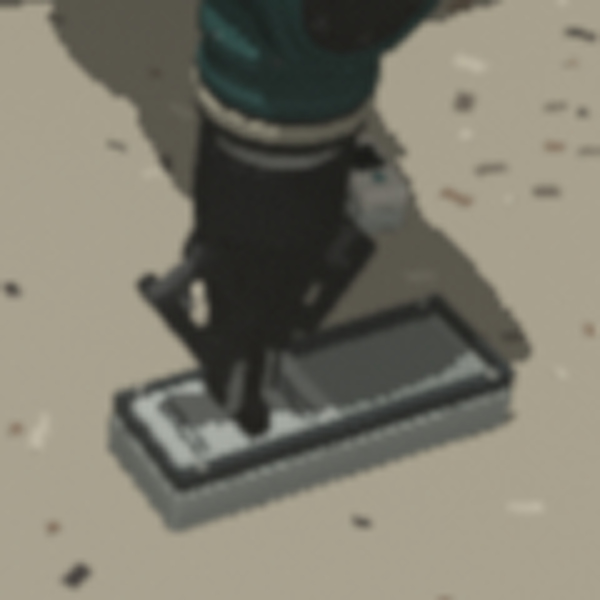

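```bash
python3 -m creep '[[[0,-2,0,0,0,0],[0,0,10,0,0,0],[0,0,15,0,0,0],[0,0,20,0,0,0]]]'; python3 -m creep '[[[0,0,20,0,0,0],[0,0,15,0,0,0],[0,0,10,0,0,0],[0,0,5,0,0,0],[0,0,2,0,0,0],[0,0,0,0,0,0]]]'
python3 - <<'E'
from h import *
s=arm.read_state();Rm=R.from_rotvec(s["ee_rot"]).as_matrix(); d=s["position"]-np.array([.4804,.2118,.0209]); print((Rm.T@d*1000).round(1), s["ft_force"]@Rm)
c=arm.read_camera("scene");b=c["frame"]; cv2.imwrite("pics/s5.png",cv2.resize(b[150:270,360:480],(600,600),interpolation=2))
E
```

```text
time_s: 5.0
position: [0.4702, 0.2552, 0.0212]
ee_rot: [-1.565, -0.179, 0.18]
ft_force: [12.3, 0.1, -29.1]
grip_width: 0.117
time_s: 5.6
position: [0.4584, 0.3064, 0.0212]
ee_rot: [-1.564, -0.181, 0.181]
ft_force: [9.2, 3.7, -27.6]
grip_width: 0.114
[ 0.3 -0.3 97.1] [ 9.78598098 27.56969556  1.48685851]
```

View pics/s5.png

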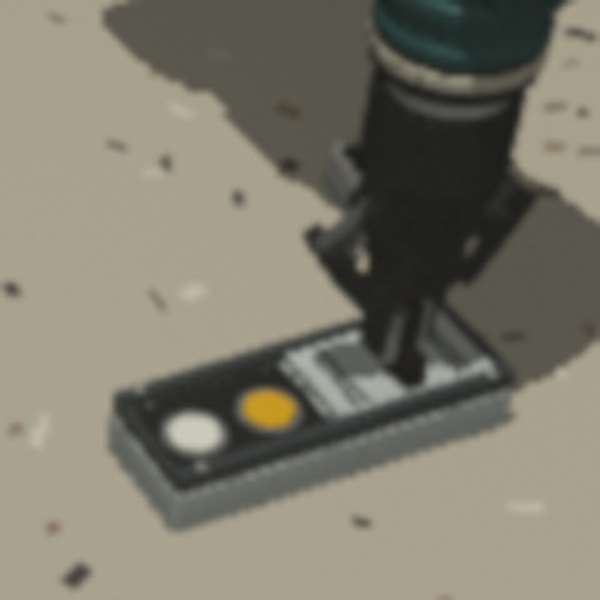

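```bash
python3 -m creep '[[[0,1.5,2,0,0,0],[0,0,2,0,0,0],[0,0,0,0,0,0]]]'
python3 - <<'E'
from h import *
s=arm.read_state();Rm=R.from_rotvec(s["ee_rot"]).as_matrix(); d=s["position"]-np.array([.4804,.2118,.0209]); print((Rm.T@d*1000).round(1), s["ft_force"]@Rm)
E
```

```text
time_s: 5.95
position: [0.4585, 0.307, 0.021]
ee_rot: [-1.571, -0.181, 0.178]
ft_force: [9.7, -23.4, -0.6]
grip_width: 0.119
[ 0.2 -0.8 97.7] [  4.16864497   0.77086149 -24.94368906]
```

```bash
python3 -m creep '[[[0,0,0,0,0,0],[0,0,-2,0,0,0],[0,-20,0,0,0,0],[0,-40,0,0,0,0],[0,-40,0,0,0,0],[0,-40,0,0,0,0]]]' 45
python3 - <<'E'
from h import *
for n in ("scene","top"):
    c=arm.read_camera(n); W=pts(c); np.savez(n+"2.npz",W=W,f=c["frame"])
    b=c["frame"]; cv2.imwrite(f"pics/{n}6.png",cv2.resize(b[150:270,360:480] if n=="scene" else b[190:290,165:285],(600,600 if n=="scene" else 500),interpolation=2))
    hsv=cv2.cvtColor(b,cv2.COLOR_BGR2HSV); 
    m=(hsv[...,0]>15)&(hsv[...,0]<35)&(hsv[...,1]>130)&(hsv[...,2]>60)
    ok=m&np.all((W>[.38,.1,.0])&(W<[.58,.4,.07]),-1); print(n,ok.sum(),W[ok].mean(0) if ok.any() else "", W[ok].std(0)*2 if ok.any() else "")
    P=W[np.all((W>[.38,.12,.047])&(W<[.58,.40,.07]),-1)]; print(len(P),P.mean(0) if len(P) else "")
s=arm.read_state(); print(s["position"],s["qpos"])
E
```

```text
time_s: 6.55
position: [0.4572, 0.3081, 0.1627]
ee_rot: [-1.563, -0.181, 0.181]
ft_force: [0.5, -0.7, -0.4]
grip_width: 0.524
scene 65 [0.47599677 0.23232251 0.0312113 ] [0.01615286 0.01458857 0.00300547]
75 [0.46369123 0.30409906 0.05327322]
top 93 [0.47603124 0.2315104  0.03152344] [0.01510468 0.01513273 0.00467637]
83 [0.4554453  0.30525148 0.05480562]
[0.45950634 0.30930335 0.16598709] [ 4.45122840e-01  3.21715616e-01 -7.39042137e-02  1.16770292e+00
  3.70842329e-04  2.14212173e-01]
```

View pics/scene6.png

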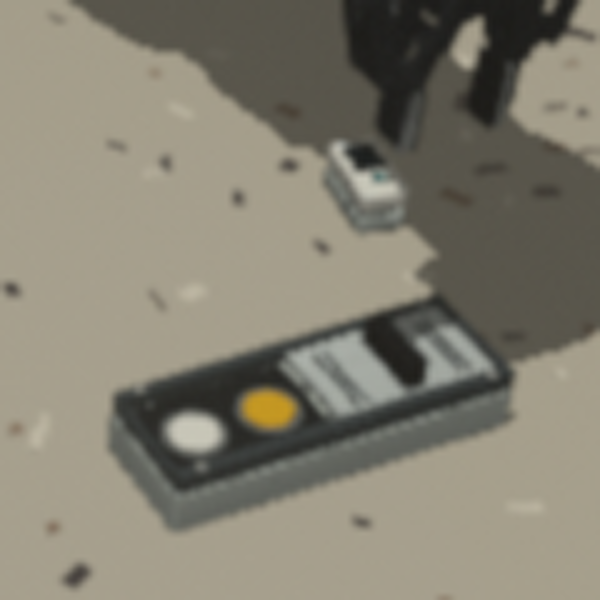

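View pics/top6.png

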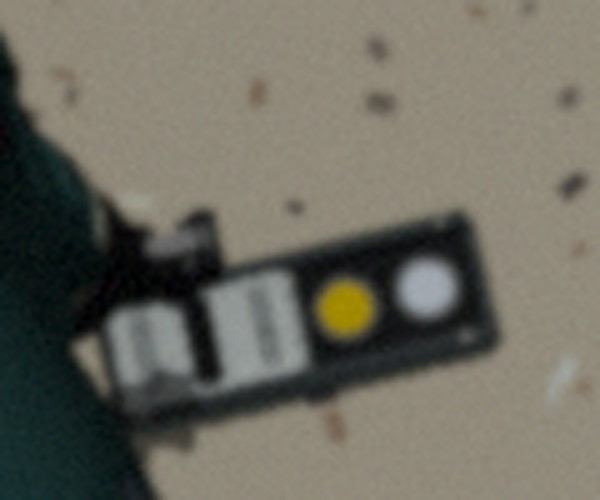

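Run:
```python
from h import *
a=np.radians(13.1);ax=np.array([np.cos(a),np.sin(a)]);ay=np.array([-np.sin(a),np.cos(a)])
c=np.array([.4705,.2583])
for n in ("scene0","scene2","top2"):
    d=np.load(n+".npz");W=d["W"];f=d["f"].max(-1)
    P=W[...,:2]-c; X=P@ax;Y=P@ay; z=W[...,2]
    sel=(abs(X)<.024)&(abs(Y)<.1)&(z>.05)&(z<.06)
    print(n,sel.sum(),"X",np.percentile(X[sel],[2,50,98]).round(4),"Y",np.percentile(Y[sel],[2,25,50,75,98]).round(4),Y[sel].mean().round(4))
    # plate extents: bright pixels
    s2=(abs(X)<.024)&(abs(Y)<.11)&(z>.033)&(z<.045)&(f>120)
    print("  plate Y",np.percentile(Y[s2],[1,99]).round(4))
```

```text
scene0 63 X [-0.0205  0.0027  0.0223] Y [-0.0582 -0.0549 -0.0522 -0.0486 -0.045 ] -0.0519
  plate Y [-0.0974 -0.0005]
scene2 60 X [-0.0189  0.0016  0.0223] Y [0.0395 0.043  0.0462 0.0498 0.054 ] 0.0464
  plate Y [-0.0457  0.1002]
top2 73 X [-0.0228 -0.0044  0.0191] Y [0.0442 0.0465 0.0495 0.053  0.056 ] 0.0498
  plate Y [-0.081   0.0968]
```

```bash
python3 -m creep '[[[0,45,0,0,0,0],[0,45,0,0,0,0],[0,40,0,0,0,0],[0,12,0,0,0,0],[0,0,0,0,0,0]]]' 45; python3 -m creep '[[[0,0,8,0,0,0],[0,0,6,0,0,0],[0,0,3,0,0,0],[0,0,2,0,0,0],[0,0,0,0,0,0]]]';python3 - <<'E'
from h import *
s=arm.read_state();Rm=R.from_rotvec(s["ee_rot"]).as_matrix(); d=s["position"]-np.array([.4804,.2118,.0209]); print((Rm.T@d*1000).round(1), s["ft_force"]@Rm)
E
```

```text
time_s: 7.15
position: [0.4567, 0.3078, 0.018]
ee_rot: [-1.564, -0.179, 0.183]
ft_force: [-0.5, 0.4, 1.2]
grip_width: 0.523
time_s: 7.65
position: [0.4554, 0.3236, 0.0206]
ee_rot: [-1.572, -0.183, 0.176]
ft_force: [8.6, -30.3, 8.4]
grip_width: 0.529
[  0.9  -0.8 114.5] [  1.56184928  -8.06503257 -31.52984796]
```

```bash
python3 -m creep '[[[0,0,-8,0,0,0],[0,-20,-6,0,0,0],[0,-45,0,0,0,0],[0,-45,0,0,0,0],[0,-40,0,0,0,0]]]' 45
python3 - <<'E'
from h import *
for n in ("scene",):
    c=arm.read_camera(n); W=pts(c); np.savez(n+"3.npz",W=W,f=c["frame"])
    a=np.radians(13.1);ay=np.array([-np.sin(a),np.cos(a)]);ax=np.array([np.cos(a),np.sin(a)])
    P=W[...,:2]-[.4705,.2583]; X=P@ax;Y=P@ay; z=W[...,2]
    sel=(abs(X)<.024)&(abs(Y)<.1)&(z>.05)&(z<.06); print(Y[sel].mean())
seat=np.array([.541,-.2248,.048]); l=np.radians(-8)
u=np.array([np.sin(.26)*np.cos(l),np.sin(.26)*np.sin(l),np.cos(.26)])
print("pre",seat+.138*u); 
plan(seat+.138*u,Rdown(np.radians(82),.26,l),18)
E
```

```text
time_s: 8.15
position: [0.4566, 0.3136, 0.1727]
ee_rot: [-1.562, -0.183, 0.179]
ft_force: [1.4, -0.4, 0.1]
grip_width: 0.525
0.04662457417867056
pre [ 0.57613186 -0.22973746  0.18136182]
rotdeg [ 2.5 21.2 15.3]
[[-0.6,-0.2,-30.9,0.1,1.2,0.8],[0.1,-0.3,-30.9,0.1,1.2,0.8],[0.7,-0.4,-30.9,0.1,1.2,0.8],[1.3,-0.5,-30.9,0.1,1.2,0.8],[2,-0.6,-30.9,0.1,1.2,0.8],[2.6,-0.7,-30.8,0.1,1.2,0.8],[3.2,-0.8,-30.8,0.1,1.2,0.8],[3.8,-0.9,-30.7,0.1,1.2,0.8],[4.4,-1.1,-30.6,0.1,1.2,0.8],[5,-1.2,-30.5,0.1,1.2,0.8],[5.6,-1.4,-30.4,0.1,1.2,0.8],[6.2,-1.5,-30.3,0.1,1.2,0.8],[6.8,-1.7,-30.1,0.1,1.2,0.8],[7.4,-1.9,-30,0.1,1.2,0.8],[8,-2.1,-29.8,0.1,1.2,0.8],[8.6,-2.3,-29.6,0.1,1.2,0.8],[9.2,-2.5,-29.5,0.1,1.2,0.8],[9.7,-2.7,-29.3,0.1,1.2,0.8]]
```

```bash
python3 -m creep '[[[-0.5,-5,-31,0,1.2,0.8],[0,-5,-31,0,1.2,0.8],[0.5,-3,-31,0,1.2,0.8],[1,-3,-31,0,1.2,0.8],[2,-3,-31,0,1.2,0.8],[2.5,-1,-31,0,1.2,0.8],[3,-1,-31,0,1.2,0.8],[4,-1,-31,0,1.2,0.8],[4.5,-1,-31,0,1.2,0.8],[5,-1,-30.5,0,1.2,0.8],[5.5,-1,-30.5,0,1.2,0.8],[6,-1,-30,0,1.2,0.8]]]' 75
python3 - <<'E'
from h import *
seat=np.array([.541,-.2248,.048]); l=np.radians(-8)
u=np.array([np.sin(.26)*np.cos(l),np.sin(.26)*np.sin(l),np.cos(.26)])
plan(seat+.145*u,Rdown(np.radians(82),.26,l),6)
E
```

```text
time_s: 9.4
position: [0.5342, -0.0522, 0.1947]
ee_rot: [-1.586, 0.147, 0.112]
ft_force: [1.1, 0.3, -0.5]
grip_width: 0.877
rotdeg [2.6 6.4 5.6]
[[8.1,0.4,-29.4,0.4,1.1,0.9],[8.6,0,-29.3,0.4,1.1,0.9],[9.2,-0.3,-29.1,0.4,1.1,0.9],[9.7,-0.7,-28.9,0.4,1.1,0.9],[10.2,-1.1,-28.7,0.4,1.1,0.9],[10.7,-1.5,-28.5,0.4,1.1,0.9]]
```

```bash
python3 -m creep '[[[8,-2,-29,0.4,1.1,0.9],[8.5,-2,-29,0.4,1.1,0.9],[9,-2,-29,0.4,1.1,0.9],[9.5,-1,-29,0.4,1.1,0.9],[10,0,-29,0.4,1.1,0.9],[10.5,0,-28,0.4,1.1,0.9],[0,0,0,0,0,0]]]' 75
python3 - <<'E'
from h import *
seat=np.array([.541,-.2248,.048]); l=np.radians(-8)
u=np.array([np.sin(.26)*np.cos(l),np.sin(.26)*np.sin(l),np.cos(.26)])
plan(seat+.145*u,Rdown(np.radians(82),.26,l),1)
plan(seat+.058*u,Rdown(np.radians(82),.26,l),5)
for n in ("scene","top"):
    c=arm.read_camera(n); W=pts(c); np.savez(n+"4.npz",W=W,f=c["frame"]); b=c["frame"]
    cv2.imwrite(f"pics/{n}7.png",cv2.resize(b[190:310,170:330] if n=="scene" else b[170:260,340:460],None,fx=4,fy=4,interpolation=2))
    D=W[np.all((W>[.5,-.31,.12])&(W<[.66,-.15,.26]),-1)]
    for a in np.arange(.13,.26,.01):
        q=D[(D[:,2]>a)&(D[:,2]<a+.01)]
        if len(q): print(n,"z",round(a,2),len(q),np.round(q.mean(0),4),q.min(0).round(3),q.max(0).round(3))
print(arm.read_state()["qpos"])
E
```

```text
time_s: 10.1
position: [0.5776, -0.2307, 0.1905]
ee_rot: [-1.544, 0.316, 0.09]
ft_force: [0.2, -0.4, -0.6]
grip_width: 0.878
rotdeg [ 0.2 -0.3  0.1]
[[0.8,2.3,0.8,0.2,-0.3,0.1]]
rotdeg [ 0.2 -0.3  0.1]
[[0.1,17.9,0.2,0,-0.1,0],[0.1,17.9,0.2,0,-0.1,0],[0.1,17.9,0.2,0,-0.1,0],[0.2,17.9,0.2,0,-0.1,0],[0.2,17.9,0.2,0,-0.1,0]]
scene z 0.13 50 [ 0.5802 -0.2278  0.1348] [ 0.561 -0.253  0.13 ] [ 0.586 -0.206  0.14 ]
scene z 0.14 55 [ 0.5828 -0.2271  0.1452] [ 0.563 -0.252  0.14 ] [ 0.589 -0.207  0.15 ]
scene z 0.15 64 [ 0.5862 -0.2286  0.1559] [ 0.573 -0.253  0.15 ] [ 0.592 -0.208  0.16 ]
scene z 0.16 181 [ 0.5786 -0.2296  0.1663] [ 0.56  -0.252  0.161] [ 0.594 -0.207  0.17 ]
scene z 0.17 41 [ 0.5688 -0.2292  0.1713] [ 0.563 -0.248  0.17 ] [ 0.581 -0.213  0.173]
scene z 0.22 18 [ 0.5934 -0.246   0.2257] [ 0.58  -0.277  0.221] [ 0.606 -0.189  0.23 ]
scene z 0.23 50 [ 0.5965 -0.2357  0.2347] [ 0.575 -0.284  0.23 ] [ 0.609 -0.184  0.24 ]
scene z 0.24 57 [ 0.5985 -0.2377  0.2451] [ 0.575 -0.284  0.24 ] [ 0.613 -0.183  0.25 ]
scene z 0.25 31 [ 0.6023 -0.2394  0.254 ] [ 0.589 -0.283  0.25 ] [ 0.614 -0.184  0.259]
[-0.4644862   0.65295441  0.53086146  1.69234042 -0.08485864 -0.3120976 ]
```

View pics/scene7.png

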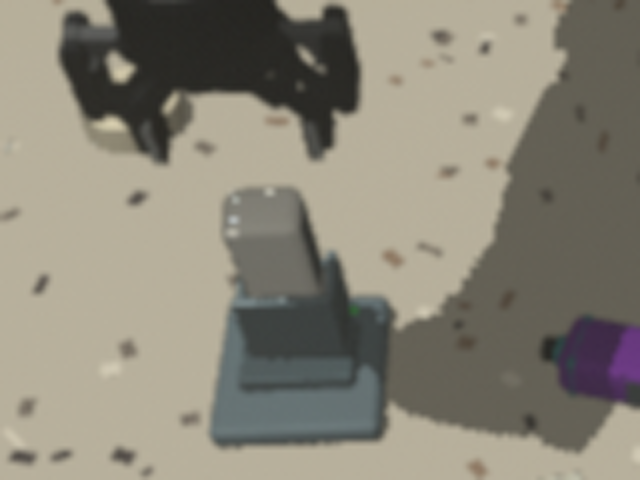

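View pics/top7.png

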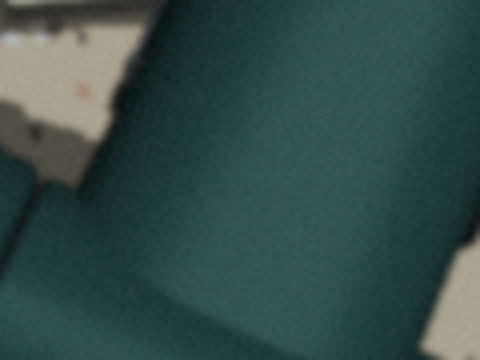

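```bash
python3 -m creep '[[[0,20,0.5,0,-0.1,0],[0.2,20,0.2,0.1,-0.1,0],[0.2,20,0.2,0,-0.1,0.1],[0.2,15,0,0.1,0,0],[0,10,0,0,0,0],[0,4.5,0,0,0,0],[0,0,0,0,0,0]]]' 75
python3 - <<'E'
from h import *
c=arm.read_camera("scene"); b=c["frame"]; W=pts(c)
cv2.imwrite("pics/s8.png",cv2.resize(b[190:310,170:330],None,fx=4,fy=4,interpolation=2))
E
```

```text
time_s: 10.9
position: [0.555, -0.2236, 0.1049]
ee_rot: [-1.54, 0.309, 0.097]
ft_force: [-0.4, 0.7, 0.5]
grip_width: 0.879
```

View pics/s8.png

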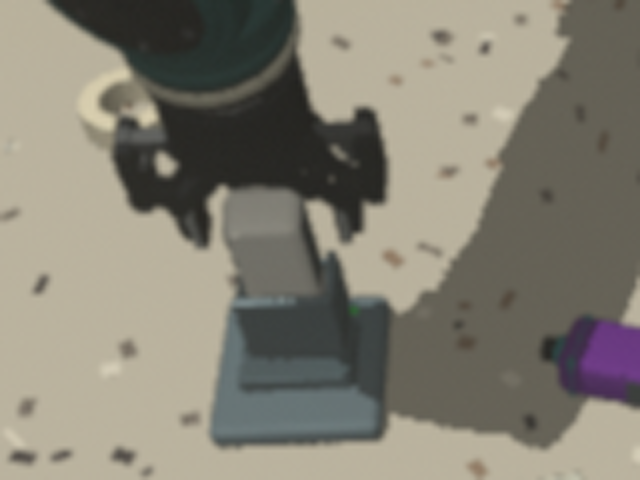

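```bash
python3 -m creep '[[[0,0,-3,0,0,0],[0,0,0,0,0,0]]]' 75;  python3 -m creep '[[[0,0,0,0,0,0],[0,0,0,0,0,0],[0,0,0,0,0,0],[0,0,0,0,0,0],[0,0,0,0,0,0]]]' 30
python3 - <<'E'
from h import *
c=arm.read_camera("scene"); b=c["frame"]; W=pts(c)
cv2.imwrite("pics/s9.png",cv2.resize(b[190:310,170:330],None,fx=4,fy=4,interpolation=2))
s=arm.read_state(); print(s["grip_width"]*85.4,s["torque"])
E
```

```text
time_s: 11.15
position: [0.5548, -0.2275, 0.105]
ee_rot: [-1.541, 0.31, 0.096]
ft_force: [-0.6, 0.9, -0.4]
grip_width: 0.876
time_s: 11.65
position: [0.5546, -0.2271, 0.1047]
ee_rot: [-1.541, 0.31, 0.097]
ft_force: [0.2, -0.9, 4.8]
grip_width: 0.504
43.4335165217253 [-0.09567339 -0.09705153 -0.00368209]
```

View pics/s9.png

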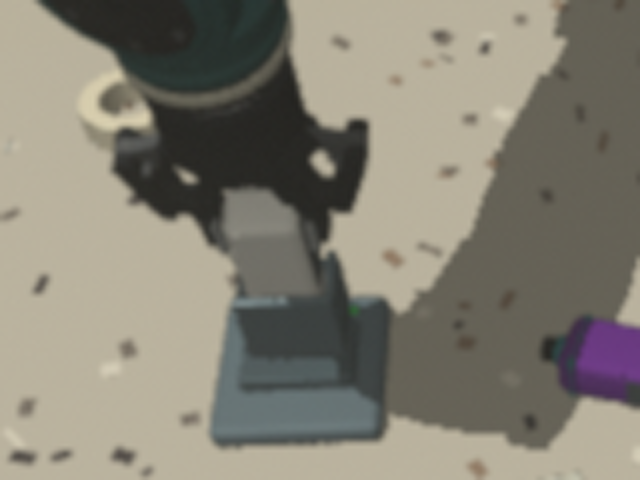

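```bash
python3 -m creep '[[[0,-5,0,0,0,0],[0,-12,0,0,0,0],[0,-15,0,0,0,0]]]'; python3 -m creep '[[[0,-20,0,0,0,0],[0,-25,0,0,0,0],[0,-25,0,0,0,0],[0,-20,0,0,0,0],[0,-15,0,0,0,0],[0,0,0,0,0,0]]]'
python3 - <<'E'
from h import *
c=arm.read_camera("scene"); b=c["frame"]; W=pts(c)
cv2.imwrite("pics/s10.png",cv2.resize(b[150:310,170:330],None,fx=3.75,fy=3.75,interpolation=2))
s=arm.read_state(); print(s["grip_width"]*85.4,s["ft_force"],s["torque"],s["qpos"])
E
```

```text
time_s: 12.0
position: [0.5624, -0.2279, 0.1354]
ee_rot: [-1.539, 0.311, 0.098]
ft_force: [0.3, 0.1, -2.1]
grip_width: 0.51
time_s: 12.6
position: [0.5902, -0.2321, 0.2379]
ee_rot: [-1.541, 0.309, 0.096]
ft_force: [0.1, -0.4, -3.2]
grip_width: 0.508
43.54215195735365 [ 0.22481852  0.09403159 -1.94934558] [-0.02751459 -0.32924215 -0.00610807] [-0.46288951  0.6979955   0.7410555   1.86053897 -0.08202    -0.31598168]
```

View pics/s10.png

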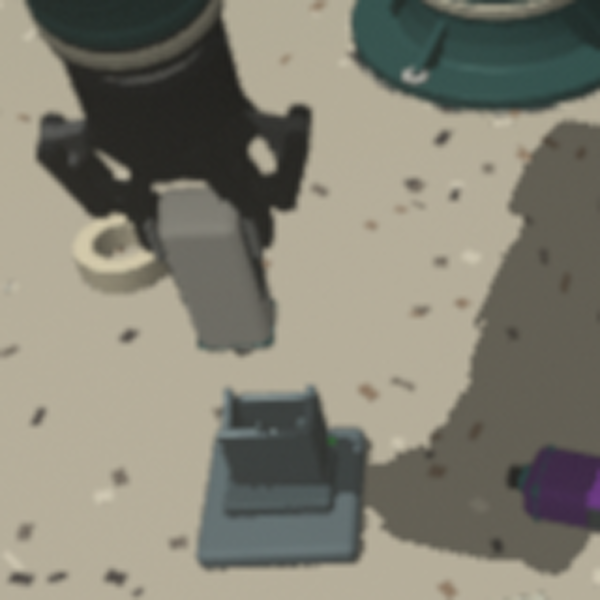

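Run:
```python
from h import *
plan([.476,.232,.185],Rdown(np.radians(103)),16)
```

```text
rotdeg [ -2.7 -20.7 -14.7]
[[-9.8,6,27.8,-0.2,-1.3,-0.9],[-9.3,5.7,28,-0.2,-1.3,-0.9],[-8.7,5.5,28.2,-0.2,-1.3,-0.9],[-8.2,5.3,28.4,-0.2,-1.3,-0.9],[-7.6,5.1,28.6,-0.2,-1.3,-0.9],[-7,4.9,28.8,-0.2,-1.3,-0.9],[-6.5,4.7,29,-0.2,-1.3,-0.9],[-5.9,4.5,29.1,-0.2,-1.3,-0.9],[-5.3,4.3,29.3,-0.2,-1.3,-0.9],[-4.7,4.1,29.4,-0.2,-1.3,-0.9],[-4.1,4,29.5,-0.2,-1.3,-0.9],[-3.5,3.8,29.6,-0.2,-1.3,-0.9],[-2.9,3.7,29.7,-0.2,-1.3,-0.9],[-2.3,3.6,29.7,-0.2,-1.3,-0.9],[-1.7,3.4,29.8,-0.2,-1.3,-0.9],[-1,3.3,29.8,-0.2,-1.3,-0.9]]
```

```bash
python3 -m creep '[[[-9,5,15,-0.2,-1.3,-0.9],[-9,5,28,-0.2,-1.3,-0.9],[-9,5.5,28,-0.2,-1.3,-0.9],[-8,5.5,28.5,-0.2,-1.3,-0.9],[-7.5,5,28.5,-0.2,-1.3,-0.9],[-7,5,29,-0.2,-1.3,-0.9],[-6.5,4.5,29,-0.2,-1.3,-0.9],[-6,4.5,29,-0.2,-1.3,-0.9],[-5,4.5,29.5,-0.2,-1.3,-0.9],[-5,4,29.5,-0.2,-1.3,-0.9],[-4,4,29.5,-0.2,-1.3,-0.9],[-3.5,4,29.5,-0.2,-1.3,-0.9]]]'
python3 - <<'E'
from h import *
plan([.476,.232,.185],Rdown(np.radians(103)),5)
E
```

```text
time_s: 13.85
position: [0.5017, 0.1043, 0.1973]
ee_rot: [-1.568, -0.053, 0.165]
ft_force: [1.1, 0.3, -1.3]
grip_width: 0.511
rotdeg [-0.4 -5.  -4. ]
[[-1.4,2.7,26,-0.1,-1,-0.8],[-0.9,2.6,26,-0.1,-1,-0.8],[-0.5,2.6,26,-0.1,-1,-0.8],[-0.1,2.5,26,-0.1,-1,-0.8],[0.3,2.5,26,-0.1,-1,-0.8]]
```

```bash
python3 -m creep '[[[-1,2.5,26,-0.1,-1,-0.8],[-1,2.5,26,-0.1,-1,-0.8],[-0.5,2.5,26,-0.1,-1,-0.8],[0,2.5,26,-0.1,-1,-0.8],[0,2.5,22,0,-1,-0.8],[0,0,0,0,0,0]]]'
python3 - <<'E'
from h import *
plan([.476,.232,.145],Rdown(np.radians(103)),3)
for n in ("scene","top"):
    c=arm.read_camera(n); W=pts(c); np.savez(n+"5.npz",W=W,f=c["frame"]); b=c["frame"]
    cv2.imwrite(f"pics/{n}11.png",cv2.resize(b[130:270,360:480] if n=="scene" else b[190:290,165:285],None,fx=4,fy=4,interpolation=2))
E
```

```text
time_s: 14.45
position: [0.4766, 0.2285, 0.1852]
ee_rot: [-1.563, -0.178, 0.181]
ft_force: [0.5, -1.3, -1.8]
grip_width: 0.507
rotdeg [-0.   0.1 -0.1]
[[0.1,13.4,1.2,-0,0,-0],[0.1,13.4,1.2,-0,0,-0],[0.1,13.4,1.2,-0,0,-0]]
```

View pics/scene11.png

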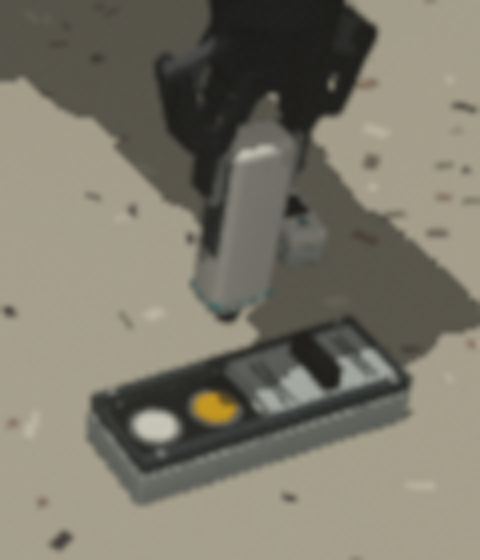

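View pics/top11.png

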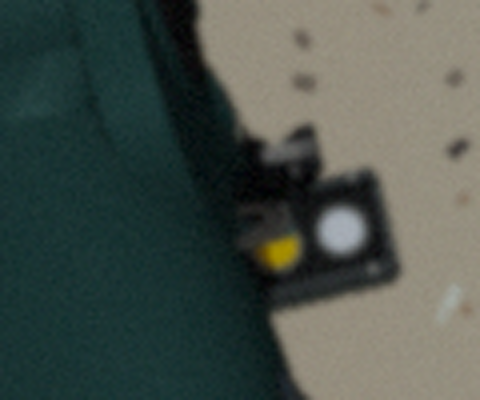

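```bash
cat > tilt.py <<'E'
from h import *
import sys
def tilt(c,W,s,tcpz=.058):
    Rm=R.from_rotvec(s["ee_rot"]).as_matrix(); p=np.array(s["position"])
    L=(W-p)@Rm*1000   # tool coords mm ; meter x ~ ±tool x
    f=c["frame"].max(-1) if isinstance(c,dict) else c
    sel=(abs(L[...,0])<40)&(abs(L[...,2])<30)&(L[...,1]<56)&(L[...,1]>-66)
    Q=L[sel]; b=f[sel]
    for y in range(-64,58,8):
        k=(Q[:,1]>=y)&(Q[:,1]<y+8)
        if k.sum()>3: q=Q[k]; print(y+4,k.sum(),"x",np.percentile(q[:,0],[5,50,90]).round(1),"z",np.percentile(q[:,2],[3,50,97]).round(1),"mid",round(np.percentile(q[:,2],[3,97]).mean(),1))
    k=(Q[:,1]>-25)&(Q[:,1]<45)&(abs(Q[:,2])<16)&(Q[:,0]>5)
    A=np.c_[Q[k][:,1:],np.ones(k.sum())]; x=Q[k][:,0]
    for _ in range(4):
        co=np.linalg.lstsq(A,x,rcond=None)[0]; r=abs(x-A@co)<3; A,x=A[r],x[r]
    print("front plane x = ",co.round(4),"tilt deg/yaw deg",np.degrees(co[:2]).round(2),len(x))
    print("world tool y",Rm[:,1].round(3))
E
python3 - <<'E'
from tilt import *
c=arm.read_camera("scene"); tilt(c,pts(c),arm.read_state())
Ti=np.linalg.inv(c["pose"])
def proj(p):
    q=Ti[:3,:3]@p+Ti[:3,3]; return np.array([c["cx"]-c["fx"]*q[0]/q[2], c["cy"]+c["fy"]*q[1]/q[2]])
for z in (.128,.25): print((proj(np.array([.49,.2285,z]))-[360,130])*4)
E
```

```text
-60 73 x [ 5.2 16.8 20.2] z [-28.2  -6.3  24.4] mid -1.9
-52 63 x [ 9.4 17.4 20.4] z [-28.3  -6.6  28. ] mid -0.1
-44 54 x [ 9.  17.2 19.6] z [-29.4  -9.   24.3] mid -2.6
-36 53 x [ 8.8 17.7 20. ] z [-29.2  -8.2  25.7] mid -1.7
-28 55 x [ 7.6 17.4 19.6] z [-28.5 -12.7  21.8] mid -3.3
-20 50 x [ 3.7 17.2 19.5] z [-23.5  -8.4  13.5] mid -5.0
-12 51 x [-3.4 17.2 19.3] z [-24.1 -11.9  15.5] mid -4.3
-4 53 x [-1.8 17.2 19.4] z [-24.1 -11.7  18.6] mid -2.7
4 53 x [-6.  16.3 19.5] z [-24.5 -15.7  14.1] mid -5.2
12 52 x [-1.8 17.1 19.7] z [-23.6 -10.8  15.6] mid -4.0
20 54 x [-3.7 16.6 19.3] z [-23.6 -11.4  13.8] mid -4.9
28 44 x [-4.8 16.5 18.8] z [-23.7 -11.1  16.9] mid -3.4
36 48 x [-3.5 16.9 19.1] z [-23.1 -13.6  17. ] mid -3.1
44 54 x [-5.  16.2 18.5] z [-24.1 -14.1  15.2] mid -4.5
52 39 x [-7.5 16.3 18.2] z [-23.6  -6.3  18.2] mid -2.7
front plane x =  [-7.5000e-03 -1.7000e-03  1.8072e+01] tilt deg/yaw deg [-0.43 -0.09] 229
world tool y [-0.001 -0.    -1.   ]
[232.70177475 307.34648756]
[259.01742771 145.89139695]
```

Run:
```python
from h import *
plan([.4744,.2327,.112],Rdown(np.radians(103)),4)
```

```text
rotdeg [ 0.  -0.1 -0.1]
[[-0.5,18.5,1.7,0,-0,-0],[-0.5,18.5,1.7,0,-0,-0],[-0.5,18.5,1.7,0,-0,-0],[-0.5,18.5,1.7,0,-0,-0]]
```

```bash
python3 -m creep '[[[-0.5,20,2,0,0,0],[-0.5,20,2,0,0,0],[-0.5,18,2,0,0,0],[-0.5,12,1,0,0,0],[0,3.5,0,0,0,0],[0,0,0,0,0,0]]]'
python3 - <<'E'
from tilt import *
for n in ("scene","top"):
    c=arm.read_camera(n); W=pts(c); np.savez(n+"6.npz",W=W,f=c["frame"]); b=c["frame"]
    cv2.imwrite(f"pics/{n}12.png",cv2.resize(b[165:265,365:465] if n=="scene" else b[190:290,165:285],None,fx=6,fy=6,interpolation=2)[:600])
    if n=="scene":
        s=arm.read_state(); tilt(c,W,s); print(s["position"])
        Ti=np.linalg.inv(c["pose"])
        def proj(p):
            q=Ti[:3,:3]@p+Ti[:3,3]; return (np.array([c["cx"]-c["fx"]*q[0]/q[2], c["cy"]+c["fy"]*q[1]/q[2]])-[365,165])*6
        print("disc",proj(np.array([.476,.232,.032])),"tip pred",proj(np.r_[s["position"][:2],s["position"][2]-.058-.014]))
E
```

```text
time_s: 15.2
position: [0.475, 0.2326, 0.1127]
ee_rot: [-1.564, -0.176, 0.177]
ft_force: [-0.3, -0.2, -1.1]
grip_width: 0.507
-60 74 x [-5.5 16.2 19.8] z [-28.   -3.2  24.9] mid -1.6
-52 51 x [10.1 17.5 20.1] z [-28.6 -10.5  19.5] mid -4.5
-44 48 x [10.  17.9 20.2] z [-28.7  -8.   24.1] mid -2.3
-36 49 x [ 8.3 17.6 20.1] z [-28.9  -9.7  25.8] mid -1.6
-28 41 x [10.  18.3 20.2] z [-27.3  -6.6  23.2] mid -2.0
-20 37 x [ 6.4 17.6 20. ] z [-23.9 -10.9  14.8] mid -4.5
-12 48 x [-2.7 17.3 19.2] z [-24.6 -13.2  15.1] mid -4.7
-4 52 x [-5.2 17.7 19.4] z [-24.6 -13.4  15. ] mid -4.8
4 45 x [-2.7 16.6 19.7] z [-25.2 -11.8  13.5] mid -5.9
12 38 x [ 0.4 16.7 19.4] z [-24.6 -12.6  17.3] mid -3.6
20 49 x [-7.2 17.2 19.4] z [-24.5 -15.9  12.2] mid -6.1
28 42 x [-4.4 16.5 19.3] z [-24.8 -11.8  16.1] mid -4.4
36 45 x [-2.7 16.6 18.8] z [-25.1 -14.6  14.4] mid -5.4
44 43 x [-4.3 16.6 19. ] z [-25.  -10.3  15. ] mid -5.0
52 30 x [-9.7 15.1 18.5] z [-24.6 -15.1  13.9] mid -5.3
front plane x =  [-1.56000e-02 -8.30000e-03  1.82055e+01] tilt deg/yaw deg [-0.89 -0.48] 199
world tool y [-0.  0. -1.]
[0.47534483 0.2328507  0.11320415]
disc [289.54591866 396.22276282] tip pred [293.35440849 379.83249063]
```

View pics/scene12.png

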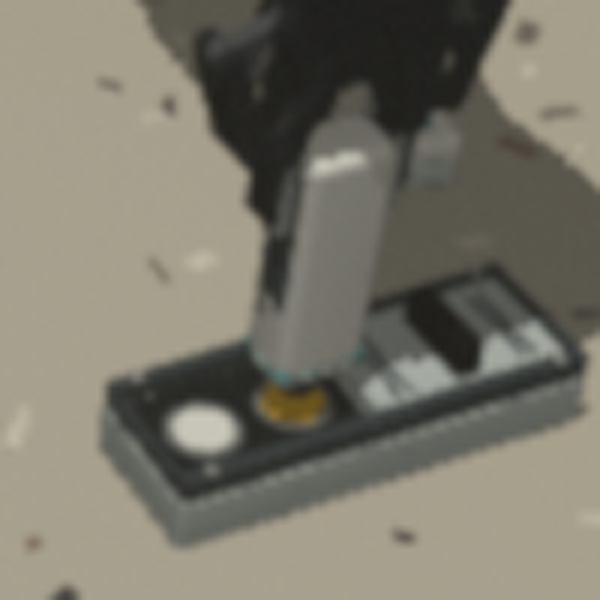

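View pics/top12.png

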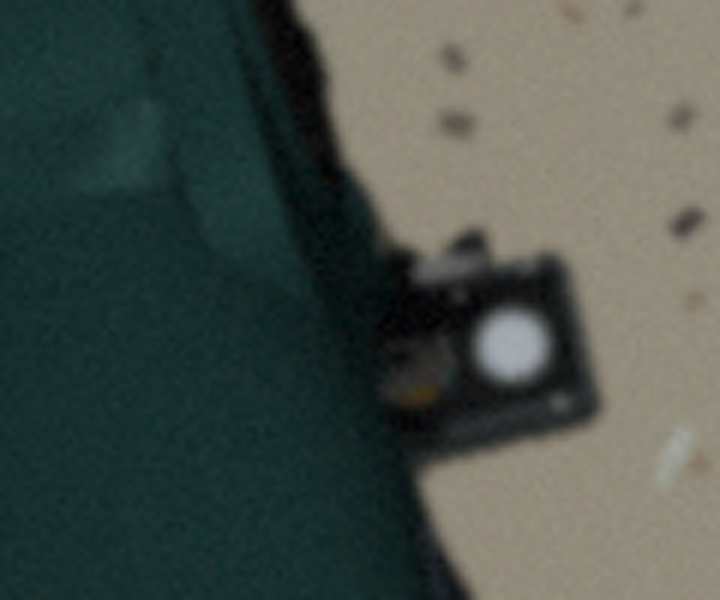

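Run:
```python
import numpy as np,cv2
f=np.load("scene6.npz")["f"]; cv2.imwrite("pics/z12.png",cv2.resize(f[218:244,396:436],None,fx=20,fy=20,interpolation=cv2.INTER_NEAREST))
f=np.load("top6.npz")["f"]; cv2.imwrite("pics/z12t.png",cv2.resize(np.clip(f[240:265,222:255].astype(int)*2,0,255).astype(np.uint8),None,fx=20,fy=20,interpolation=cv2.INTER_NEAREST))
```

```text
(no output)
```

View pics/z12.png

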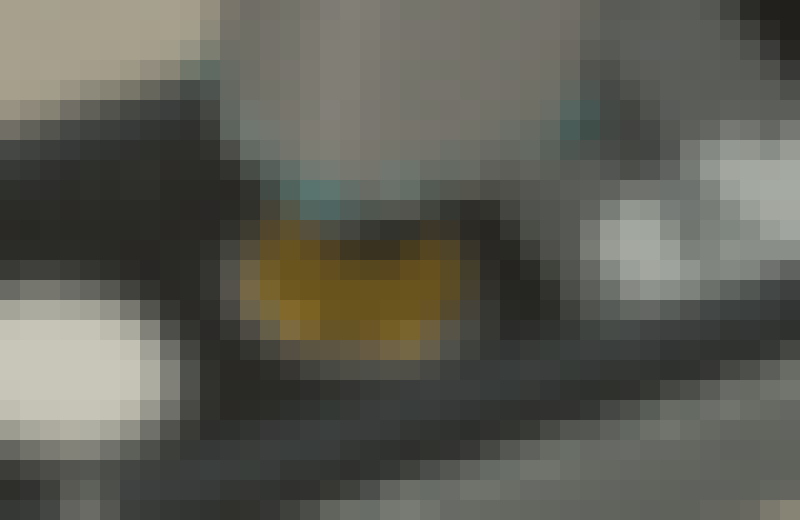

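View pics/z12t.png

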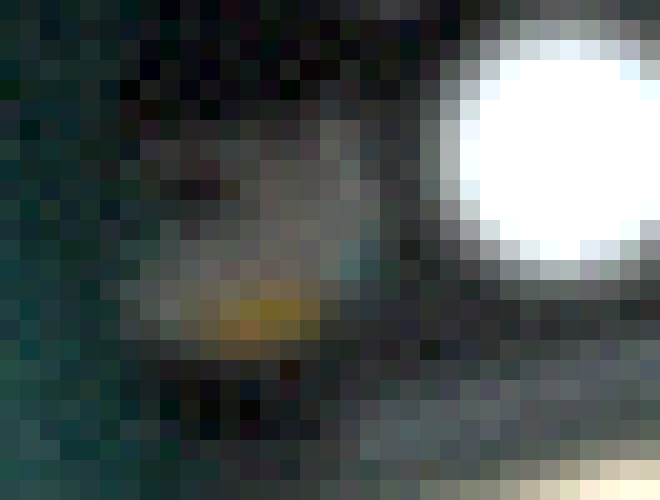

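Run:
```python
from h import *
c=arm.read_camera("scene"); s=arm.read_state(); Rm=R.from_rotvec(s["ee_rot"]).as_matrix(); p=s["position"]
Ti=np.linalg.inv(c["pose"])
def proj(P):
    q=Ti[:3,:3]@P+Ti[:3,3]; return np.array([c["cx"]-c["fx"]*q[0]/q[2], c["cy"]+c["fy"]*q[1]/q[2]])
print(p)
for dx,dz in((0,0),(2,0),(0,-2)):
  for y in (48,30,10):
    print(dx,dz,y,[proj(p+Rm@np.array([a*16+dx,y,b*22+dz])/1000).round(1).tolist() for a,b in((-1,-1),(1,-1),(1,1),(-1,1))])
  t=p+Rm@np.array([dx,58+14,dz])/1000; print("tip",proj(t).round(1), "disc", proj(np.array([.476,.232,.032])).round(1))
print(proj(np.array([.476,.232,.032+.0092])))
f=c["frame"].astype(int).max(-1)
for r in (186,192,198,204,210,216,220): print(r,f[r,400:436])
```

```text
[0.47560906 0.23315334 0.11360687]
0 0 48 [[404.9, 220.1], [411.1, 227.4], [425.5, 222.9], [419.1, 215.8]]
0 0 30 [[405.6, 215.0], [411.9, 222.3], [426.5, 217.8], [420.0, 210.6]]
0 0 10 [[406.4, 209.1], [412.8, 216.4], [427.5, 211.9], [421.0, 204.7]]
tip [414.1 228.3] disc [413.3 231. ]
2 0 48 [[405.2, 220.6], [411.5, 227.9], [425.9, 223.4], [419.5, 216.2]]
2 0 30 [[406.0, 215.4], [412.3, 222.7], [426.9, 218.2], [420.4, 211.0]]
2 0 10 [[406.8, 209.5], [413.2, 216.8], [428.0, 212.3], [421.4, 205.2]]
tip [414.5 228.7] disc [413.3 231. ]
0 -2 48 [[404.2, 220.3], [410.4, 227.6], [424.9, 223.1], [418.5, 216.0]]
0 -2 30 [[404.9, 215.2], [411.2, 222.5], [425.8, 218.0], [419.3, 210.8]]
0 -2 10 [[405.7, 209.3], [412.1, 216.6], [426.9, 212.1], [420.3, 204.9]]
tip [413.4 228.5] disc [413.3 231. ]
[413.66498773 228.50679239]
186 [107  53  37  36  36  37  38  37  36  38  38  42  45  39  36  35  40  70
  95 102 105 105 105 106 105 105 106 102  87  61  41  41  41  38  48  71]
192 [166 166 166 163 146 116  79  47  35  35  34  37  39  46  64  83 106 142
 177 189 186 182 178 169 159 147 136 128 117 106  98  79  60  74  93  97]
198 [166 166 166 166 165 153 109  50  36  37  39  57  77  80  72 100 127 130
 124 120 118 118 117 118 117 116 117 116 115 101  87  86  89  89  89  89]
204 [166 166 166 167 166 166 166 165 156 113  63  58  54  57  94 123 128 123
 120 119 118 118 117 116 116 116 115 113 101  91  89  89  89  90  89  89]
210 [167 166 166 166 166 165 166 156 113  56  44  46  56  93 123 128 124 120
 118 117 117 116 116 115 115 114 110  99  90  90  89  90  90  89  89  89]
216 [166 166 167 166 166 166 163 130  94 104 113 106 108 124 129 124 120 119
 118 116 116 115 115 114 114 107  81  58  57  66  72  74  58  36  32  33]
220 [166 166 166 164 163 152 125 107 110 114 117 121 127 129 125 121 119 118
 117 116 115 114 114 113 111  97  90  94  93  92  92  92  90  81  60  38]
```

```bash
python3 -m creep '[[[-1,2,-0.5,0,0,0],[0,2,0,0,0,0],[0,0,0,0,0,0]]]'
cat > fz.py <<'E'
from h import *
F=[];P=[]
for i in range(8):
    arm.read_camera("top"); s=arm.read_state(); F.append(s["ft_force"]);P.append(s["position"])
print("F",np.mean(F,0).round(2),np.std(F,0).round(2),"P",np.mean(P,0).round(5),np.std(P,0).round(5),s["time_s"])
E
python3 fz.py
```

```text
time_s: 15.65
position: [0.4741, 0.2326, 0.1088]
ee_rot: [-1.563, -0.177, 0.177]
ft_force: [-0.2, -0.3, -4.0]
grip_width: 0.51
F [-0.11 -0.1  -2.37] [0.39 0.59 0.67] P [0.47423 0.23265 0.10895] [4.e-05 2.e-05 4.e-05] 16.05
```

```bash
python3 -m creep '[[[0,2,0,0,0,0],[0,1,0,0,0,0],[0,0,0,0,0,0]]]'; python3 fz.py; python3 -m creep '[[[0,1,0,0,0,0],[0,1,0,0,0,0],[0,0,0,0,0,0]]]'; python3 fz.py
```

```text
time_s: 16.35
position: [0.4741, 0.2326, 0.1057]
ee_rot: [-1.564, -0.177, 0.177]
ft_force: [-0.4, -0.6, -3.3]
grip_width: 0.508
F [ 0.1  -0.12 -2.12] [0.38 0.36 0.52] P [0.47422 0.23263 0.10592] [4.e-05 1.e-05 5.e-05] 16.75
time_s: 17.05
position: [0.4742, 0.2327, 0.1039]
ee_rot: [-1.563, -0.177, 0.177]
ft_force: [-0.2, -0.1, -1.0]
grip_width: 0.509
F [-0.11 -0.21 -0.95] [0.41 0.22 0.44] P [0.47423 0.23264 0.10396] [2.e-05 1.e-05 2.e-05] 17.45
```

```bash
python3 -m creep '[[[0,1,0,0,0,0],[0,0.5,0,0,0,0],[0,0,0,0,0,0]]]'; python3 fz.py
python3 - <<'E'
from tilt import *
for n in ("scene","top"):
    c=arm.read_camera(n); W=pts(c); b=c["frame"]; np.savez(n+"7.npz",W=W,f=b)
    if n=="scene": tilt(c,W,arm.read_state())
    cv2.imwrite(f"pics/{n}13.png",cv2.resize(b[210:245,396:436] if n=="scene" else np.clip(b[235:270,222:262].astype(int)*2,0,255).astype(np.uint8),None,fx=16,fy=16,interpolation=2))
E
```

```text
time_s: 17.75
position: [0.4742, 0.2326, 0.1024]
ee_rot: [-1.563, -0.177, 0.177]
ft_force: [0.1, -0.2, 0.9]
grip_width: 0.509
F [-0.3  -0.08  0.15] [0.29 0.43 0.33] P [0.47425 0.23264 0.10246] [2.e-05 1.e-05 1.e-05] 18.15
-60 70 x [-2.1 17.  20.3] z [-27.5  -0.7  25.7] mid -0.9
-52 50 x [ 9.3 17.7 20.3] z [-27.8  -6.2  25.5] mid -1.1
-44 45 x [ 9.5 17.5 20.2] z [-28.3  -9.3  24.1] mid -2.1
-36 50 x [ 9.9 17.9 20.3] z [-27.9 -10.9  24.5] mid -1.7
-28 42 x [ 9.7 19.  20.4] z [-26.9 -10.7  14.1] mid -6.4
-20 42 x [ 8.6 18.2 21.2] z [-24.6  -6.5  16.2] mid -4.2
-12 45 x [-2.4 18.1 20.5] z [-23.8 -10.   14.4] mid -4.7
-4 42 x [-2.7 17.5 20.1] z [-24.4 -12.8  16.1] mid -4.1
4 46 x [-4.4 16.6 20.1] z [-25.  -16.8  14. ] mid -5.5
12 40 x [-2.5 17.3 19. ] z [-24.7 -14.3  15.9] mid -4.4
20 44 x [-2.5 17.3 19.2] z [-23.8 -14.2  14.6] mid -4.6
28 46 x [-6.9 17.3 19.8] z [-24.5 -10.7  16.2] mid -4.2
36 44 x [-3.6 16.9 19.4] z [-24.6 -14.2  15. ] mid -4.8
44 37 x [-4.3 16.8 18.9] z [-23.9 -14.6  15.4] mid -4.3
52 35 x [-0.6 16.7 18.4] z [-23.6 -10.6  17.4] mid -3.1
front plane x =  [-1.50000e-02 -1.48000e-02  1.87566e+01] tilt deg/yaw deg [-0.86 -0.85] 192
world tool y [-0.  0. -1.]
```

View pics/scene13.png

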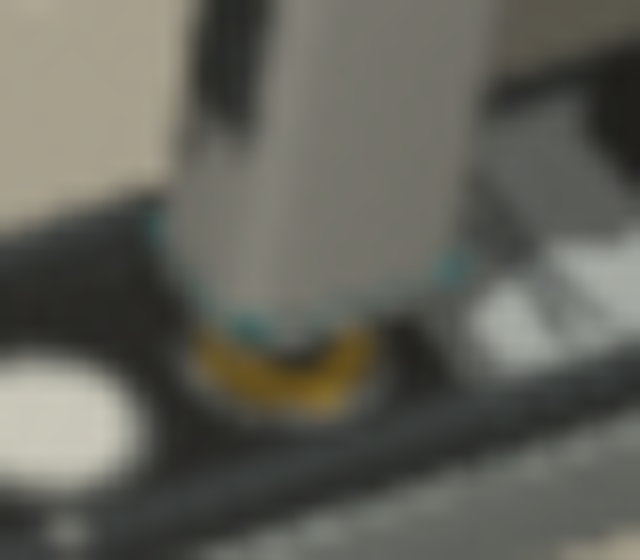

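View pics/top13.png

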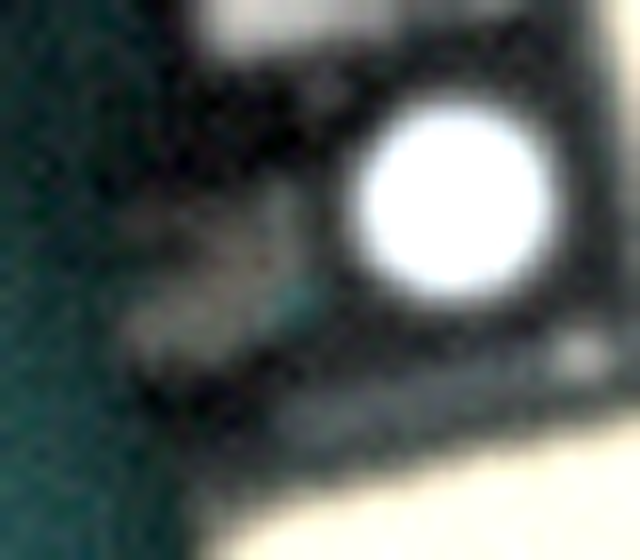

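```bash
cat > ov.py <<'E'
from h import *
c=arm.read_camera("scene"); s=arm.read_state(); Rm=R.from_rotvec(s["ee_rot"]).as_matrix(); p=np.array(s["position"])
Ti=np.linalg.inv(c["pose"])
def proj(P):
    q=(P-c["pose"][:3,3])@c["pose"][:3,:3]; return np.stack([c["cx"]-c["fx"]*q[:,0]/q[:,2], c["cy"]+c["fy"]*q[:,1]/q[:,2]],-1)
f0=np.load("scene2.npz"); 
hsv=cv2.cvtColor(f0["f"],cv2.COLOR_BGR2HSV); m=(hsv[...,0]>12)&(hsv[...,0]<38)&(hsv[...,1]>110)&(hsv[...,2]>60)
m[:,:400]=0;m[:,430:]=0;m[:222]=0;m[242:]=0
v,u=np.nonzero(m); print("yellow px centroid",u.mean(),v.mean(),len(u), "proj of est", proj(np.array([[.476,.232,.032]])))
# ray-plane at z=.032
d=np.array([(u.mean()-c["cx"])/c["fx"],-(v.mean()-c["cy"])/c["fy"],-1]); d=c["pose"][:3,:3]@d; o=c["pose"][:3,3]; print("scene disc xy",(o+d*(.032-o[2])/d[2]).round(4))
K=16
def draw(f,cx,cy,name):
    im=cv2.resize(f[214:242,396:436],None,fx=K,fy=K,interpolation=2)
    t=np.linspace(0,2*np.pi,80)
    for (x,y,r,z,col) in ((cx,cy,.014,.032,(0,0,255)),(p[0],p[1],.008,.032,(0,255,0)),(p[0],p[1],.010,.042,(255,255,0))):
        q=proj(np.stack([x+r*np.cos(t),y+r*np.sin(t),0*t+z],-1)); q=(q-[396,214]+.5)*K
        cv2.polylines(im,[q.astype(np.int32)],True,col,1)
    bx=np.array([p+Rm@np.array([a*16,58,b*22])/1000 for a,b in((-1,-1),(1,-1),(1,1),(-1,1))]); bx[:,2]=p[2]-.0605
    cv2.polylines(im,[((proj(bx)-[396,214]+.5)*K).astype(np.int32)],True,(255,0,255),1)
    cv2.imwrite(name,im)
draw(c["frame"],.476,.232,"pics/ov_now.png"); draw(f0["f"],.476,.232,"pics/ov_before.png")
E
python3 ov.py
```

```text
yellow px centroid 413.2676056338028 231.3661971830986 71 proj of est [[413.25765311 231.03712714]]
scene disc xy [0.4773 0.2316 0.032 ]
```

View pics/ov_now.png

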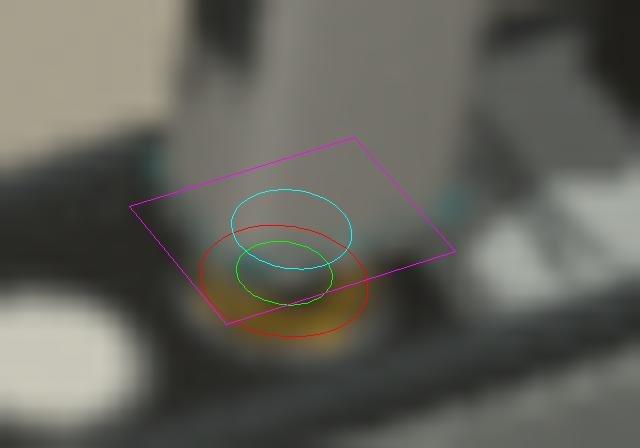

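View pics/ov_before.png

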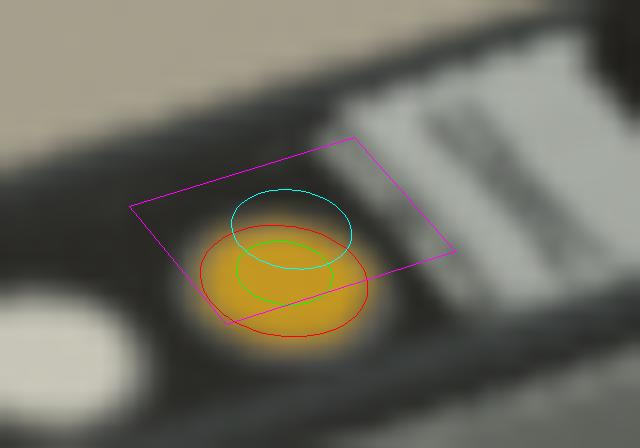

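Run:
```python
import numpy as np
for n in ("scene7",):
    d=np.load(n+".npz"); W=d["W"]; f=d["f"]
    for col in (410,414,418):
        print(col)
        for r in range(216,240): print(r,W[r,col].round(4),f[r,col])
```

```text
410
216 [0.4854 0.2122 0.0964] [48 50 49]
217 [0.4874 0.2117 0.0948] [58 62 61]
218 [0.4902 0.211  0.0938] [78 84 84]
219 [0.4879 0.2123 0.0883] [ 92  99 101]
220 [0.4884 0.2125 0.0852] [102 110 112]
221 [0.4897 0.2124 0.0829] [108 117 119]
222 [0.4912 0.2122 0.0808] [109 118 119]
223 [0.4899 0.2132 0.076 ] [109 118 120]
224 [0.4905 0.2133 0.073 ] [110 120 120]
225 [0.4949 0.2118 0.0736] [111 120 122]
226 [0.4922 0.2134 0.0675] [112 120 122]
227 [0.4914 0.2142 0.0631] [112 120 122]
228 [0.4942 0.2134 0.0622] [112 121 121]
229 [0.4898 0.2158 0.0544] [105 113 103]
230 [0.4945 0.2141 0.0553] [88 97 83]
231 [0.4968 0.2136 0.0539] [66 87 90]
232 [0.4926 0.2158 0.0462] [46 84 99]
233 [0.4788 0.2223 0.029 ] [ 38  82 100]
234 [0.485  0.22   0.0314] [52 76 87]
235 [0.489  0.2187 0.0316] [59 69 70]
236 [0.4943 0.2168 0.0331] [48 52 52]
237 [0.4965 0.2163 0.0315] [40 43 43]
238 [0.4985 0.2159 0.0297] [43 46 45]
239 [0.5115 0.2106 0.0391] [56 58 55]
414
216 [0.4941 0.2193 0.1025] [117 126 128]
217 [0.4942 0.2197 0.0991] [116 125 127]
218 [0.4983 0.2183 0.0994] [114 124 125]
219 [0.4957 0.2199 0.
[... 1073 characters left out ...]
[0.4915 0.2342 0.0774] [107 115 117]
223 [0.4928 0.2341 0.075 ] [106 114 116]
224 [0.4959 0.2331 0.0743] [106 114 116]
225 [0.4915 0.2356 0.0667] [106 115 116]
226 [0.4915 0.2361 0.0631] [105 114 116]
227 [0.4929 0.2359 0.0607] [105 113 114]
228 [0.4928 0.2364 0.0571] [ 98 106 101]
229 [0.4927 0.237  0.0533] [88 96 91]
230 [0.4918 0.2378 0.0488] [68 85 92]
231 [0.4764 0.2455 0.0301] [40 77 91]
232 [0.4819 0.2434 0.0318] [37 75 90]
233 [0.4867 0.2417 0.0327] [46 74 86]
234 [0.487  0.242  0.0293] [70 83 87]
235 [0.4932 0.2397 0.0316] [73 79 79]
236 [0.4968 0.2385 0.0315] [61 64 61]
237 [0.5069 0.2342 0.0379] [61 63 60]
238 [0.513  0.2319 0.0403] [56 57 55]
239 [0.5134 0.2322 0.0369] [47 50 48]
```

```bash
python3 -m creep '[[[0,-4,0,0,0,0],[0.5,0,-0.8,0,0,0],[0,1.5,0,0,0,0],[0,1.5,0,0,0,0],[0,1.2,0,0,0,0],[0,1,0,0,0,0],[0,1,0,0,0,0],[0,0,0,0,0,0]]]'; python3 fz.py
```

```text
time_s: 19.1
position: [0.4749, 0.2319, 0.1002]
ee_rot: [-1.564, -0.177, 0.177]
ft_force: [-0.0, -0.0, 2.6]
grip_width: 0.51
F [-0.22 -0.94  1.94] [0.64 0.4  0.4 ] P [0.47492 0.23195 0.10029] [1.e-05 1.e-05 2.e-05] 19.5
```

```bash
python3 ov.py
python3 - <<'E'
from tilt import *
c=arm.read_camera("scene"); W=pts(c); tilt(c,W,arm.read_state()); cv2.imwrite("pics/final.png",c["frame"])
s=arm.read_state(); print(s["grip_width"],s["torque"],s["dq"].round(3))
a=np.radians(13.1);ay=np.array([-np.sin(a),np.cos(a)]);ax=np.array([np.cos(a),np.sin(a)])
P=W[...,:2]-[.4705,.2583]; X=P@ax;Y=P@ay; z=W[...,2]
sel=(abs(X)<.024)&(Y>.02)&(Y<.08)&(z>.05)&(z<.06); print("bar",Y[sel].mean())
E
```

```text
yellow px centroid 413.2676056338028 231.3661971830986 71 proj of est [[413.25765311 231.03712714]]
scene disc xy [0.4773 0.2316 0.032 ]
-60 77 x [ 4.1 16.6 20.5] z [-28.1  -3.6  26.6] mid -0.8
-52 47 x [10.3 18.6 20.5] z [-29.2  -9.9  25. ] mid -2.1
-44 48 x [ 9.1 18.1 20.3] z [-29.   -8.3  25.4] mid -1.8
-36 43 x [ 9.3 17.8 20. ] z [-28.4  -9.6  25.4] mid -1.5
-28 50 x [ 7.1 18.5 20.2] z [-29.2  -9.   16.6] mid -6.3
-20 38 x [ 6.8 18.5 20.7] z [-24.   -8.6  15.8] mid -4.1
-12 45 x [-1.1 17.9 20. ] z [-24.2 -12.3  15.7] mid -4.3
-4 47 x [-2.6 17.6 20.2] z [-24.4 -13.4  13.6] mid -5.4
4 43 x [ 0.1 17.5 20.1] z [-24.  -12.3  16.1] mid -4.0
12 42 x [-5.2 17.1 19.5] z [-24.9 -16.   17.6] mid -3.7
20 48 x [-5.  17.2 20.2] z [-24.7 -15.2  14.2] mid -5.3
28 35 x [-2.3 16.6 19. ] z [-24.   -9.7  16.1] mid -4.0
36 46 x [-2.2 16.5 19.2] z [-24.5 -16.8  15.2] mid -4.6
44 45 x [-5.6 17.2 19.5] z [-24.7 -14.1  13.9] mid -5.4
52 30 x [ 0.5 17.  18.7] z [-23.8  -8.3  14.7] mid -4.5
front plane x =  [-1.67000e-02 -1.66000e-02  1.86682e+01] tilt deg/yaw deg [-0.96 -0.95] 196
world tool y [-0.  0. -1.]
0.5098013870292948 [-0.24110318  0.00624357  0.01662551] [-0.     0.     0.    -0.     0.001  0.001]
bar 0.04680850095331899
```

View pics/ov_now.png

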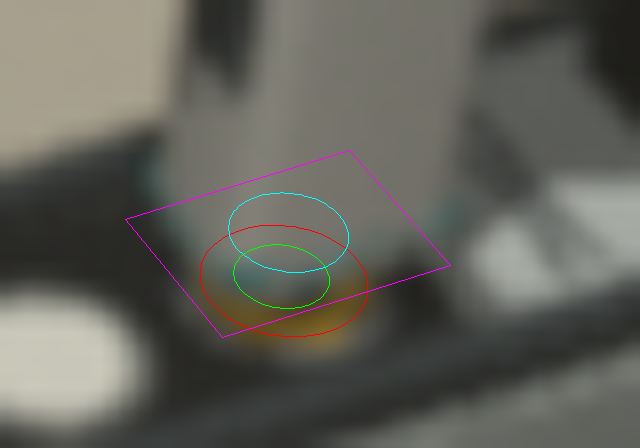

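View pics/final.png

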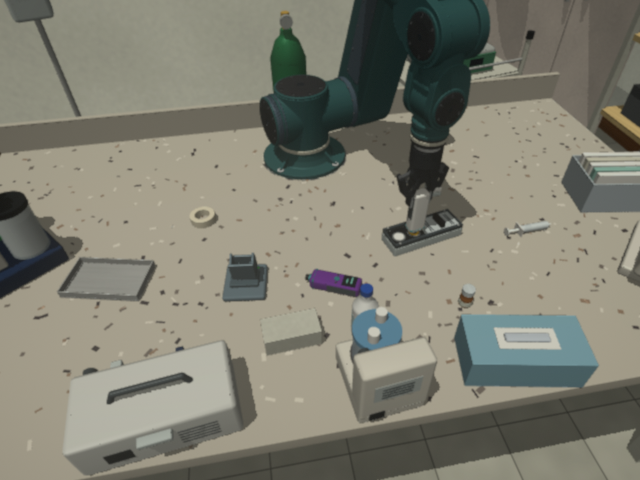

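Run:
```python
from workcell import arm
s=arm.read_state(); print(s["time_s"],s["position"],s["ft_force"]); print(arm.close_job())
```

```text
19.6 [0.47488213 0.23194551 0.10023084] [-0.51877199 -0.96114355  1.95016752]
the job is handed in; nothing more can be done
None
```

I opened the shutter fully, then lifted the meter out of the dock along its lean. It is now upright on the yellow disc, still held in the gripper. I handed the job in at 19.6 s.

**Shutter:** I pushed it twice against its end stop with 25–32 N, which is a firm push on the fixed block. Measured by camera, it travelled about 98 mm of the nominal 100. It did not move on the second push and was still open in the last picture.

**Pressing:** The force rose by 4.2 N over the 2.4 N in-air reading. The gripper went about 4 mm below the contact height, so the tip is about half pressed in. The contact height matched what I had calculated.

**Centring:** The tip is within about 1–1.5 mm of the disc's middle. Estimates from the two cameras differ by about 1–2 mm, so I cannot state it more exactly.

**Upright:** The tool points straight down. The depth reading of the meter's front face suggested up to about 1° of lean, which I left uncorrected because it is close to the measurement noise.

**Disagreement found:** In the pictures the fingertips stood about 40 mm farther back than the tool data say. I went by the pictures, and the grasp and the contact height agreed with that.

In the last picture nothing else on the bench looked moved.

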